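Free the wedged lid and put the setting blades away

ROBOT

A 6-joint arm with a two-finger parallel gripper is mounted at the origin on a cart in front of the work surface, level with it; the furniture and walls round the work are solid. World frame = base frame: x ahead of the robot, y to its left, z up, the work surface at z = 0. Lengths are in m, angles in rad, forces in N, time in s.
With the tool pointing down it reaches from about 0.35 to 0.95 m from the base axis. Payload 17.4 kg.
Tool frame: the origin (TCP) lies at the very end of the fingers, on their centre line; the grasp point (between the pads) lies 19 mm behind it; z points along the fingers, y is the line along which they close (so a half turn about z gives the same grasp; the last joint's range is limited). The gripper opens to 93 mm and grips with 3 to 60 N. Pads are 15 mm wide; open, the fingers measure 128 mm over their backs; the gripper's body (75 mm by 188 mm) begins 65 mm behind the grasp point.
Start: joints at [1.175, 0.116, 1.442, -0, 1.584, -0.038], TCP at [0.236, 0.632, 0.219] pointing down, gripper open.
Joint ranges: [-2.83, 2.83], [-0.83, 2.19], [0.07, 2.5], [-1.14, 4.28], [0.01, 3], [-2.97, 2.97]. Speed limits (rad/s): [1.89, 1.89, 2.22, 3.14, 3.14, 3.14].

INTERFACE

Orientations are given as a unit quaternion [w, x, y, z].
In Python, from bench import env gives the robot as it stands. The module is installed in compiled form; this text tells all that it offers.
- The arm moves only by the tool apply_moves, never from a script. Its argument "increments" is a list that holds one entry, the list of rows, each a list of 7 numbers: the closure, from 0 (fully open) to 1 (shut), then the shift along the tool's x, y, z scaled (see below), then the turn, a rotation vector about the tool's x, y, z scaled (see below). A call has 1 to 12 rows; each row is the pose to reach, as a shift and turn from the pose commanded when the call began, along the tool's axes at that moment, turning the shorter way round; what a row does not reach only later rows make up. The controller multiplies each number of a shift by 0.15 m and each number of a turn by pi rad. A row lasts 1/12 s, in which the tool goes at most 41.7 mm and 7.16 degrees, less where a joint would pass 70% of its speed; a pose out of reach is approached as far as the arm can. A call with a number of a shift or a turn outside -1 to 1 is refused whole. A call with a gripper value outside its range is refused whole. The fingers move at their own pace and stop on an object; the grip force is fixed at half the most. Time passes only in rows, so rows that repeat a pose let the fingers close. It gives the time, the measured TCP pose, the force, the opening and the grip force at its end, in the units of the state.
- env.sense(): the state, without advancing time (a new reading comes with each control period).
- env.snapshot(name): name is "scene" or "top" or "wrist"; returns the picture (480x640x3 uint8, blue, green, red); there is no depth.
- env.camera_info(name): a dict with "K" (3x3 intrinsics, pixels), "k1" (the pictures are not rectified: a ray, as slopes to the right and down, at radius r is drawn at 1 + k1 r^2 times it, then the intrinsics apply), "xyz" and "rotation" of the camera in the world; the wrist camera has in their place "T_tool_cam" (4x4, takes a point from camera to tool coordinates, whose origin is the TCP and whose axes are the flange's). Camera axes: x right, y down, z forward; pixel columns grow to the right and rows downward; lengths in m; the calibration is good to about 2 mm. A picture is of the moment at which its call begins: read the wrist's pose just before it. camera_info takes no time and is no camera call.
- env.finish_job(): hands the job in; it is judged then, once.
The state is a dict: "time_s": time; "q": joint angles; "qvel": joint speeds; "joint_efforts": joint torques, N m; "tcp_pos": TCP position; "ee_rot": TCP orientation; "wrist_force": force on the tool from outside, world axes, zero at the start; "moment": the same for the moment, N m; "opening": finger opening in m; "gripper_force": force on a finger pad.
Only numpy, scipy, OpenCV 4.12 (cv2) and the standard library are available. Lean on these libraries where they do the work, as an engineer would, in place of code of your own. Each camera call takes 0.05 s, during which the arm holds its last target. There are 200 camera calls.

TASK

The plywood lid of the blade case has dropped off one of its rests and sits wedged askew, one end down on the floor and the other caught under the steel lip. Turn it level and square inside the case, only then lift it out between the lips and lay it flat on the black mat. Slide every setting blade that lies on the bench all the way into a slot of its own in the case, then put the lid back level and square on its two rests.

Things in the scene. Friction and masses are not known exactly. Their poses are not given: they have to be found in the camera images.
- case: Heavy open wooden case, fixed, 240 x 256 x 78 mm. Origin at bench level under the middle of its pocket; x points from the low front wall (outer face x -90, 22 mm high) across the pocket to the slot block, y along the case, z up. Pocket: x -80 to 80, y -118 to 118 mm, floor at z 4 mm. Slot block: x 80 to 140 mm, 31 mm high. End walls outside y = -118 and 118 mm.
- lip_0 (a point): Middle of the free lower edge of the steel lip on the case's +y end wall (case x 0, y 93, z 72 mm), axes as the case. The lip is 6 mm thick (top z 78 mm), runs along the whole end and overhangs the pocket from the end wall to this edge. Opening between the two lips: 186 mm.
- lip_1 (a point): The same on the -y end (case x 0, y -93, z 72 mm).
- rest_mid (a point): Point midway between the tops of the two lid rests (case x -24, y 0, z 50 mm), axes as the case. The rests are wooden blocks on the pocket floor under the lips, 28 mm wide (case x -38 to -10), reaching from the end walls to y = -78 and +78 mm, tops at z 50 mm. The lid belongs with the middle of its underside at this point, long side along y.
- slot_0 (a point): Middle of the mouth of the first slot, on the slot floor (case x 80, y -52, z 4 mm), axes as the case. Each slot is 38 mm wide (y), 9 mm high, 60 mm deep along +x, level with the pocket floor, and opens into the pocket.
- slot_1 (a point): The same for the second slot (case y 0).
- slot_2 (a point): The same for the third slot (case y +52 mm).
- lid_fin (a point): Centre of the upright dark fin in the middle of the plywood lid (160 g). Plate 96 (x) x 176 (y) x 8 mm; fin 14 (x) x 40 (y) x 30 mm high; this point is 23 mm above the underside; z is the lid's normal. At the start its +y end lies on the +y rest under lip_0, its -y end on the floor inside the other rest (tilt 18 degrees), twisted 9 to 15 degrees to the case.
- lid: The same lid; origin on its underside, on its long middle line, 62 mm from the middle towards its +y end. Held level with its middle about 20 mm towards +y from the case's middle, both ends are clear of rests and walls; centred and square it passes between the lips with 5 mm to spare at each end.
- mat_top (a point): Middle of the top of the black rubber mat fixed on the bench, 160 (x) x 240 (y) x 4 mm.
- blade_0_grip (a point): Setting blade (70 g, may be absent), flat on the bench: steel blade 68 x 30 x 4 mm with an upright black grip 18 (x) x 14 (y) x 34 mm on its rear end. This point: in the grip, 21 mm above the underside, 17 mm below the top. x points to the tip, 59 mm ahead; z up. Fully home, the grip's front face (9 mm ahead) is against the slot block.
- blade_1_grip (a point): Setting blade (70 g, may be absent), flat on the bench: steel blade 68 x 30 x 4 mm with an upright black grip 18 (x) x 14 (y) x 34 mm on its rear end. This point: in the grip, 21 mm above the underside, 17 mm below the top. x points to the tip, 59 mm ahead; z up. Fully home, the grip's front face (9 mm ahead) is against the slot block.
- blade_2_grip (a point): Setting blade (70 g, may be absent), flat on the bench: steel blade 68 x 30 x 4 mm with an upright black grip 18 (x) x 14 (y) x 34 mm on its rear end. This point: in the grip, 21 mm above the underside, 17 mm below the top. x points to the tip, 59 mm ahead; z up. Fully home, the grip's front face (9 mm ahead) is against the slot block.
Not all that is in view belongs to the job. Leave any red look-alike of the part that bears blade_0_grip alone. Leave any blue look-alike of the part that bears blade_1_grip alone.

How it is judged:
By the outcome, as a careful person would: the job done as asked, in the order asked, and still so for the second after the job is handed in, with the robot touching nothing.
Of blade_0, blade_1, blade_2 only 2 to 3 are there at a start; the rules pass over those that are not, and their reading is None.
At some moment in a run one of blade_0, blade_1, blade_2 may be knocked a few centimetres aside while the robot is not near it.
It also fails if it takes over 210 s, if anything falls off the work surface, if the arm or the gripper's body presses on something with over 40 N, if the wrist force passes 120 N, or if a joint passes its speed limit or range.

## Working session

There is one attempt and no reset: what is moved stays moved. The work goes in short steps, Python scripts to look and compute and a tool call to move; the robot and the scene stay as the last step left them, time stands still between calls to the robot, and variables do not carry over. Pictures are saved under pics/ and viewed, at most 19 in all, crops included, and the job is handed in when it is done.

Besides the shell and the picture viewer there is one more tool, called after "Call:" as name(argument=value, ...) on one line, values as JSON. apply_moves: Moves the arm, as the interface text tells. Its arguments: {"type":"object","properties":{"increments":{"type":"array","items":{"type":"array","items":{"type":"array","items":{"type":"number"}}}}},"required":["increments"]}

```bash
mkdir -p pics
cat > h.py <<'E'
import numpy as np, cv2
from scipy.spatial.transform import Rotation as R
from bench import env
def rot(q): return R.from_quat([q[1],q[2],q[3],q[0]])
def cam(name,st=None):
    c=env.camera_info(name); K=np.array(c["K"]); k1=c["k1"]
    if name=="wrist":
        st=st or env.sense(); T=np.eye(4); T[:3,:3]=rot(st["ee_rot"]).as_matrix(); T[:3,3]=st["tcp_pos"]
        T=T@np.array(c["T_tool_cam"]); return K,k1,T[:3,3],T[:3,:3]
    r=np.array(c["rotation"]); 
    r=r if r.shape==(3,3) else rot(r).as_matrix()
    return K,k1,np.array(c["xyz"]),r
def snap(name,fn=None):
    C=cam(name); im=env.snapshot(name)
    if fn: cv2.imwrite("pics/"+fn,im)
    return im,C
def ray(C,uv):
    K,k1,o,r=C; p=cv2.undistortPoints(np.array([[uv]],float),K,np.array([k1,0,0,0.]))[0,0]
    return o,r@np.array([p[0],p[1],1.])
def onz(C,uv,z):
    o,d=ray(C,uv); return o+d*(z-o[2])/d[2]
def proj(C,P):
    K,k1,o,r=C; p=r.T@(np.array(P)-o); a=p[:2]/p[2]; a=a*(1+k1*(a@a)); return K[:2,:2]@a+K[:2,2]
def tri(c1,a,c2,b):
    o1,d1=ray(c1,a);o2,d2=ray(c2,b); s=np.linalg.lstsq(np.c_[d1,-d2],o2-o1,rcond=None)[0]
    p,q=o1+s[0]*d1,o2+s[1]*d2; return (p+q)/2,np.linalg.norm(p-q)
def go(pos,zdir_yaw=None,Rt=None):
    """numbers for a move: pos target TCP; Rt target scipy rotation"""
    st=env.sense(); r=rot(st["ee_rot"])
    s=r.inv().apply(np.array(pos)-st["tcp_pos"])/0.15
    t=np.zeros(3) if Rt is None else (r.inv()*Rt).as_rotvec()/np.pi
    return np.round(s,4),np.round(t,4)
E
python3 - <<'E'
from h import *
for n in("scene","top","wrist"):
    im,C=snap(n,n+"0.png"); print(n,np.round(C[0],1).tolist(),C[1],C[2].round(3),C[3].round(3).tolist())
s=env.sense();print(s["tcp_pos"],s["ee_rot"],s["opening"],s["wrist_force"],s["time_s"])
E
```

```text
scene [[482.4, 0.0, 312.3], [0.0, 482.4, 244.0], [0.0, 0.0, 1.0]] -0.13029122872188845 [-0.206 -0.839  1.278] [[0.739, -0.508, 0.442], [-0.673, -0.576, 0.464], [0.018, -0.641, -0.768]]
top [[459.0, 0.0, 320.3], [0.0, 459.0, 235.1], [0.0, 0.0, 1.0]] -0.04218648756182878 [ 0.264 -0.116  1.18 ] [[0.014, -0.982, 0.186], [-1.0, -0.015, -0.005], [0.007, -0.186, -0.983]]
wrist [[425.2, 0.0, 318.1], [0.0, 425.2, 231.5], [0.0, 0.0, 1.0]] -0.07826428857211482 [0.163 0.66  0.385] [[0.351, 0.9, 0.257], [0.936, -0.337, -0.097], [-0.001, 0.275, -0.961]]
[0.23631252 0.63209952 0.21806083] [-1.12023022e-04  1.77926208e-01  9.84043719e-01 -4.59375768e-04] 0.09279778167005905 [-0.07368751  0.06768316 -0.00108546] 0.15
```

View pics/top0.png

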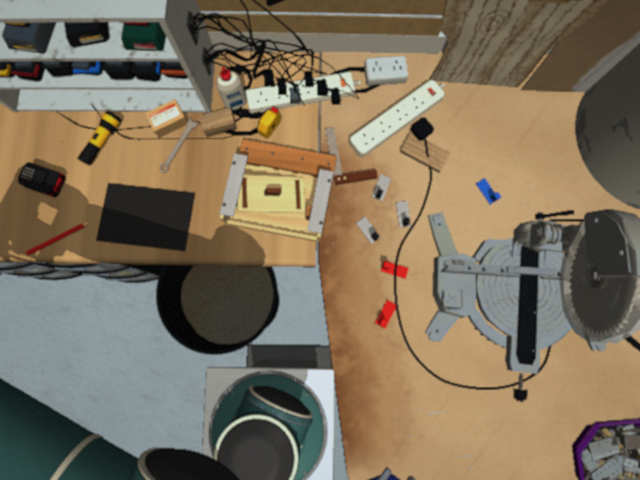

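View pics/scene0.png

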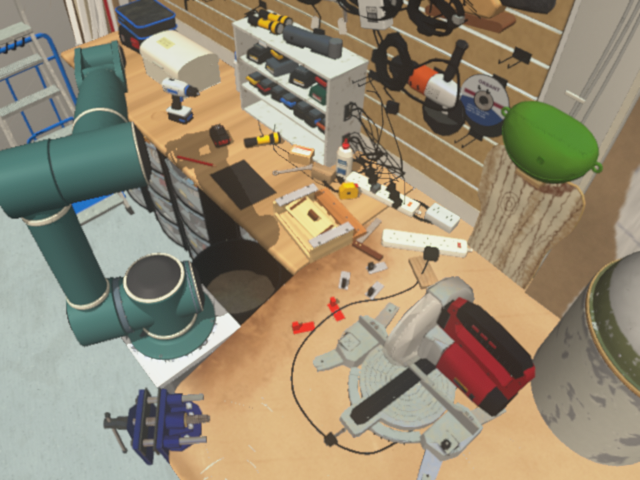

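The top view shows the case around (275,190), with the slot block at the top, the lid fin at (273,190) and the mat at (147,216). Three grey blades lie at about (382,187), (403,213) and (368,230). The red and blue ones are decoys. I'll zoom in next.

Run:
```python
from h import *
im=cv2.imread("pics/top0.png"); 
cv2.imwrite("pics/c1.png",cv2.resize(im[130:255,210:420],None,fx=3.8,fy=3.8,interpolation=cv2.INTER_CUBIC))
C=cam("top")
# mat
g=im.max(2); m=((g<60)).astype(np.uint8); m[:170]=0;m[262:]=0;m[:,:90]=0;m[:,205:]=0
cs,_=cv2.findContours(m,0,2); c=max(cs,key=cv2.contourArea); r=cv2.minAreaRect(c); print(r)
b=cv2.boxPoints(r); P=[onz(C,p,.004) for p in b]; print(np.round(P,3), np.mean(P,0))
hsv=cv2.cvtColor(im,cv2.COLOR_BGR2HSV)
m=((hsv[...,1]<60)&(hsv[...,2]>110)).astype(np.uint8)
cs,_=cv2.findContours(m,0,2)
for c in cs:
    r=cv2.minAreaRect(c); x,y=r[0]
    if 210<x<420 and 130<y<250 and cv2.contourArea(c)>30: print(np.round(r[0],1),np.round(r[1],1),r[2],onz(C,r[0],.004 if x>345 else .078).round(3),np.round(cv2.boxPoints(r)).tolist())
```

```text
((144.99737548828125, 216.5220947265625), (90.69902038574219, 58.420841217041016), 6.8090500831604)
[[0.465 0.465 0.004]
 [0.623 0.463 0.004]
 [0.596 0.218 0.004]
 [0.44  0.225 0.004]] [0.53115792 0.34276955 0.004     ]
[368.  229.7] [26.  11.6] 53.13010025024414 [ 0.504 -0.246  0.004] [[356.0, 223.0], [365.0, 216.0], [380.0, 237.0], [371.0, 244.0]]
[402.9 213.2] [25.  11.6] 81.8698959350586 [ 0.549 -0.338  0.004] [[395.0, 202.0], [407.0, 200.0], [410.0, 225.0], [399.0, 226.0]]
[381.2 187.4] [11.4 24.7] 18.43494987487793 [ 0.619 -0.282  0.004] [[372.0, 197.0], [380.0, 174.0], [390.0, 178.0], [383.0, 201.0]]
[233.5 184.5] [14.4 63.3] 13.495734214782715 [0.599 0.098 0.078] [[219.0, 214.0], [234.0, 152.0], [248.0, 155.0], [233.0, 217.0]]
[327.9 180.7] [ 22.9 105.2] 10.69650936126709 [ 0.612 -0.138  0.078] [[307.0, 230.0], [326.0, 127.0], [349.0, 131.0], [329.0, 235.0]]
```

View pics/c1.png

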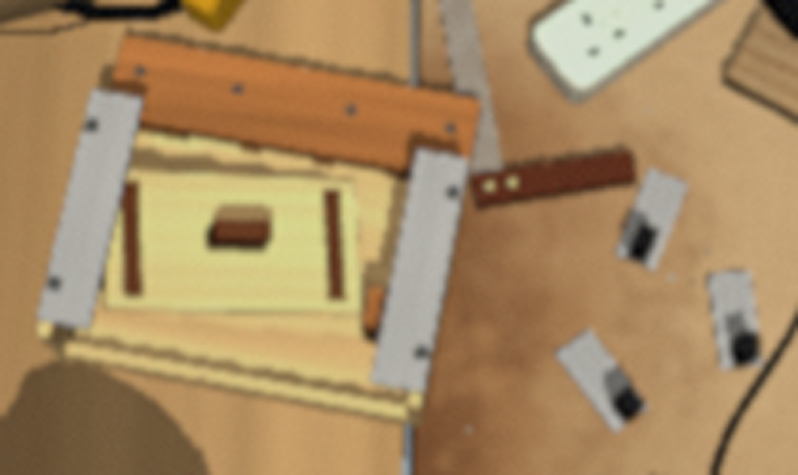

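The crop shows lip 0 at crop (40–145, 90–328) and lip 1 at (372–468, 150–390). The blade grips are at (640,240), (742,345) and (625,402), with the tips pointing up and away from them. Next I'll move the wrist camera over the case.

```bash
cat >> h.py <<'E'
def down(psi_deg):
    a=np.radians(psi_deg); y=np.array([np.cos(a),np.sin(a),0]); z=np.array([0,0,-1.]); return R.from_matrix(np.c_[np.cross(y,z),y,z])
E
python3 - <<'E'
from h import *
C=cam("top"); f=lambda x,y:(210+x/3.8,130+y/3.8)
for n,c in(("lip0in",[(145,97),(90,328)]),("lip1in",[(415,150),(372,383)])): print(n,[onz(C,f(*p),.078).round(3) for p in c])
print(go([.56,-.02,.29],Rt=down(80)))
E
```

```text
lip0in [array([0.675, 0.065, 0.078]), array([0.517, 0.093, 0.078])]
lip1in [array([ 0.641, -0.116,  0.078]), array([ 0.484, -0.09 ,  0.078])]
(array([-3.5436, -3.3169, -0.4767]), array([-0.0003, -0.    , -0.0583]))
```

Call:
apply_moves(increments=[[[0.5, -0.886, -0.829, -0.2, 0, 0, -0.0583], [0.5, -0.886, -0.829, -0.2, 0, 0, -0.0583], [0.5, -0.886, -0.829, -0.2, 0, 0, -0.0583], [0.5, -0.886, -0.829, -0.2, 0, 0, -0.0583], [0.5, -0.886, -0.829, -0.2, 0, 0, -0.0583], [0.5, -0.886, -0.829, -0.2, 0, 0, -0.0583], [0.5, -0.886, -0.829, -0.2, 0, 0, -0.0583]]])

```text
time_s: 0.73
tcp_pos: [0.3178, 0.4687, 0.249]
ee_rot: [0.0, 0.088, 0.996, 0.0]
wrist_force: [0.3, 0.3, 0.3]
opening: 0.0511
gripper_force: 0.0
```

Run:
```python
from h import *
s=env.sense();print(s["tcp_pos"],s["time_s"],s["opening"]);print(go([.56,-.02,.29],Rt=down(80)))
```

```text
[0.31776207 0.4687022  0.24901892] 0.7333 0.051085474507260496
(array([-2.1613, -2.9241, -0.2751]), array([ 0.0003,  0.0001, -0.0006]))
```

Call:
apply_moves(increments=[[[0.5, -0.72, -0.975, -0.09, 0, 0, 0], [0.5, -0.72, -0.975, -0.09, 0, 0, 0], [0.5, -0.72, -0.975, -0.09, 0, 0, 0], [0.5, -0.72, -0.975, -0.09, 0, 0, 0], [0.5, -0.72, -0.975, -0.09, 0, 0, 0]]])

```text
time_s: 1.15
tcp_pos: [0.3994, 0.3041, 0.2623]
ee_rot: [0.0, 0.088, 0.996, -0.0]
wrist_force: [-0.2, -0.0, 0.2]
opening: 0.0466
gripper_force: 0.0
```

Call:
apply_moves(increments=[[[0.5, -0.72, -0.975, -0.09, 0, 0, 0], [0.5, -0.72, -0.975, -0.09, 0, 0, 0], [0.5, -0.72, -0.975, -0.09, 0, 0, 0], [0.5, -0.72, -0.975, -0.09, 0, 0, 0], [0.5, -0.72, -0.975, -0.09, 0, 0, 0]]])

```text
time_s: 1.57
tcp_pos: [0.4808, 0.141, 0.2755]
ee_rot: [-0.0, 0.088, 0.996, -0.0]
wrist_force: [0.3, 1.0, 0.0]
opening: 0.0463
gripper_force: 0.0
```

Call:
apply_moves(increments=[[[0.5, -0.72, -0.975, -0.09, 0, 0, 0], [0.5, -0.72, -0.975, -0.09, 0, 0, 0], [0.5, -0.72, -0.975, -0.09, 0, 0, 0], [0.5, -0.72, -0.975, -0.09, 0, 0, 0], [0.5, -0.72, -0.975, -0.09, 0, 0, 0], [0.5, -0.72, -0.975, -0.09, 0, 0, 0], [0.5, -0.72, -0.975, -0.09, 0, 0, 0], [0.5, -0.72, -0.975, -0.09, 0, 0, 0]]])

```text
time_s: 2.23
tcp_pos: [0.5601, -0.0178, 0.2887]
ee_rot: [-0.0, 0.087, 0.996, 0.0]
wrist_force: [-0.7, -0.5, -0.4]
opening: 0.0467
gripper_force: 0.0
```

Run:
```python
from h import *
im,C=snap("wrist","w1.png")
s=env.sense();print(s["tcp_pos"],s["time_s"],C[2])
```

```text
[ 0.55998591 -0.01765044  0.28891207] 2.2833 [ 0.48360793 -0.00404111  0.45542754]
```

View pics/w1.png

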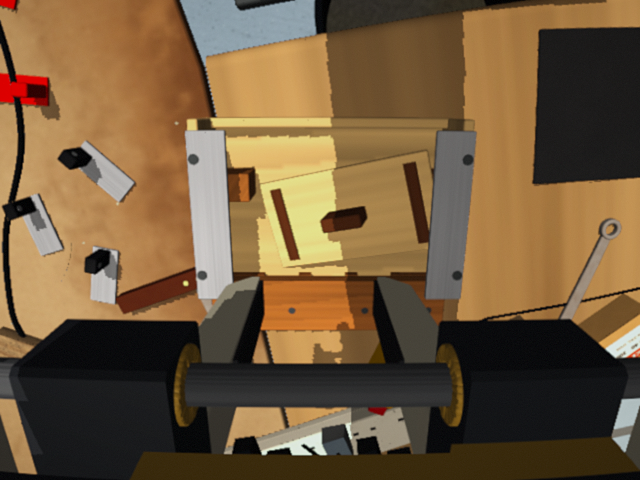

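The wrist view shows the case square on: lips at left (188–232) and right (427–476), and the lid with its fin at (344,218). The lid's -y end is at the left, with corners (262,185) and (285,267), and its +y end goes under the right lip. The blade grips are at (73,157), (19,207) and (97,260). I'll zoom in to pick corners.

Run:
```python
from h import *
im=cv2.imread("pics/w1.png"); c=im[110:310,180:480]
cv2.imwrite("pics/c2.png",cv2.resize(c,(800,533),interpolation=cv2.INTER_CUBIC))
```

```text
(no output)
```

View pics/c2.png

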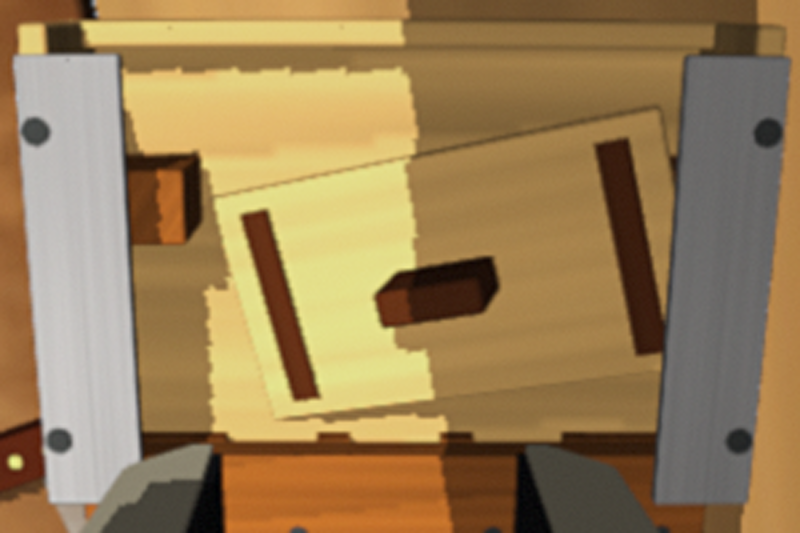

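Zoomed crop: the plate corners are at (216,196), (277,419) and (659,107), and the fin top's lower edge runs (383,327)–(487,313). I'll fit the case and lid poses from these.

```bash
cat > fit.py <<'E'
from h import *
f=lambda p:(180+p[0]*.375,110+p[1]*.37523)
T=np.array([0.55998591,-0.01765044,0.28891207])
E
python3 - <<'E'
from fit import *
C=cam("wrist"); K,k1,o,r=C; print(o)
L0=[onz(C,f(p),.078) for p in[(686,55),(655,501)]]; L1=[onz(C,f(p),.078) for p in[(120,55),(142,501)]]
O0=[onz(C,f(p),.078) for p in[(789,57),(746,502)]]; O1=[onz(C,f(p),.078) for p in[(14,57),(50,502)]]
for n,l in zip(("L0","L1","O0","O1"),(L0,L1,O0,O1)):
    d=l[1]-l[0]; print(n,np.round(l,4).tolist(),"len",np.linalg.norm(d).round(4),"yaw",np.degrees(np.arctan2(d[1],d[0])).round(2))
y=(L0[0]+L0[1]-L1[0]-L1[1])/2; print("gap",np.linalg.norm(y).round(4),"yaw(y-90)",np.degrees(np.arctan2(y[1],y[0]))-90, "mid",(L0[0]+L0[1]+L1[0]+L1[1])/4)
fw=[onz(C,f(p),.022) for p in[(20,25),(786,28)]]; print("front wall outer",np.round(fw,4).tolist())
h=.008
obj=[(-48,-88,8),(48,-88,8),(-48,88,8),(7,-20,38),(7,20,38),(-7,-20,38)]
px=[(216,196),(277,419),(659,107),(383,327),(487,313),(377,293)]
obj=np.array(obj,float)/1000; pp=np.array([f(p) for p in px])
ok,rv,tv=cv2.solvePnP(obj,pp,K,np.array([k1,0,0,0.]),flags=cv2.SOLVEPNP_SQPNP)
ok,rv,tv=cv2.solvePnP(obj,pp,K,np.array([k1,0,0,0.]),rv,tv,True,cv2.SOLVEPNP_ITERATIVE)
Rm=r@cv2.Rodrigues(rv)[0]; t=o+r@tv[:,0]
print("lid mid underside",t.round(4)); print(Rm.round(4).tolist())
q,_=cv2.projectPoints(obj,rv,tv,K,np.array([k1,0,0,0.])); print((q[:,0]-pp).round(2).tolist())
print("tilt",np.degrees(np.arccos(Rm[2,2])),"yaw y",np.degrees(np.arctan2(Rm[1,1],Rm[0,1]))-90)
print("ends z",(Rm@[0,-.088,0]+t)[2],(Rm@[0,.088,0]+t)[2], "finpt",Rm@[0,0,.023]+t)
E
```

```text
[ 0.48341372 -0.00390648  0.45561852]
L0 [[0.5173, 0.0959, 0.078], [0.674, 0.0691, 0.078]] len 0.159 yaw -9.74
L1 [[0.4855, -0.0866, 0.078], [0.6415, -0.1153, 0.078]] len 0.1586 yaw -10.42
O0 [[0.5235, 0.1298, 0.078], [0.6805, 0.1023, 0.078]] len 0.1595 yaw -9.96
O1 [[0.4797, -0.1213, 0.078], [0.6363, -0.1488, 0.078]] len 0.159 yaw -9.99
gap 0.1862 yaw(y-90) -9.942040844409505 mid [ 0.5795732  -0.00922223  0.078     ]
front wall outer [[0.4681, -0.1335, 0.022], [0.5185, 0.1495, 0.022]]
lid mid underside [0.5893 0.012  0.0265]
[[0.9975, -0.0696, 0.0069], [0.0683, 0.9483, -0.3099], [0.0151, 0.3096, 0.9507]]
[[-0.22, 0.81], [0.21, -0.42], [0.42, 0.4], [0.15, 0.19], [0.43, -0.38], [-1.01, -0.59]]
tilt 18.059367509264682 yaw y 4.199842177250687
ends z -0.0007260881853739971 0.05376968941796122 finpt [0.58947424 0.00484621 0.04838872]
```

```bash
cat >> h.py <<'E'
CY=-9.95; c0=np.array([.5796,-.0092,0]); RC=R.from_euler('z',CY,degrees=True)
def case2w(p): return c0+RC.apply(np.array(p)/1000)
def w2case(p): return RC.inv().apply(np.array(p)-c0)*1000
LID=np.array([[0.9975,-0.0696,0.0069],[0.0683,0.9483,-0.3099],[0.0151,0.3096,0.9507]])
def toolrot(M): return R.from_matrix(np.c_[M[:,1],M[:,0],-M[:,2]])
E
python3 - <<'E'
from h import *
n=LID[:,2]; m=np.array([.588,.012,.031])
print(w2case(m)); print(go(m+n*.10,Rt=toolrot(LID))); print(env.sense()["q"])
E
```

```text
[ 4.61053434 22.33255411 31.        ]
(array([-0.1905,  0.0239,  1.0855]), array([-0.0706,  0.0816,  0.4186]))
[-7.71817704e-02 -1.43672119e-01  1.58605656e+00  2.66511911e-04
  1.69959830e+00 -1.47484915e+00]
```

Call:
apply_moves(increments=[[[0.5, -0.19, 0.024, 0.95, -0.0706, 0.0816, 0.4186], [0.5, -0.19, 0.024, 0.95, -0.0706, 0.0816, 0.4186], [0.5, -0.19, 0.024, 0.95, -0.0706, 0.0816, 0.4186], [0.5, -0.19, 0.024, 0.95, -0.0706, 0.0816, 0.4186], [0.5, -0.19, 0.024, 0.95, -0.0706, 0.0816, 0.4186], [0.5, -0.19, 0.024, 0.95, -0.0706, 0.0816, 0.4186], [0.5, -0.19, 0.024, 0.95, -0.0706, 0.0816, 0.4186], [0.5, -0.19, 0.024, 0.95, -0.0706, 0.0816, 0.4186], [0.5, -0.19, 0.024, 0.95, -0.0706, 0.0816, 0.4186], [0.5, -0.19, 0.024, 0.95, -0.0706, 0.0816, 0.4186], [0.5, -0.19, 0.024, 0.95, -0.0706, 0.0816, 0.4186], [0.5, -0.19, 0.024, 0.95, -0.0706, 0.0816, 0.4186]]])

```text
time_s: 3.28
tcp_pos: [0.5884, -0.0195, 0.1466]
ee_rot: [-0.11, 0.675, 0.721, 0.113]
wrist_force: [-0.5, -0.6, -0.4]
opening: 0.0462
gripper_force: 0.0
```

Run:
```python
from h import *
n=LID[:,2]; m=np.array([.588,.012,.031])
print(go(m+n*.10,Rt=toolrot(LID)));print(go(m+n*.012,Rt=toolrot(LID)))
im,C=snap("wrist","w2.png")
```

```text
(array([-3.950e-02,  1.000e-04,  1.314e-01]), array([ 0.0003, -0.0002, -0.0018]))
(array([-3.99e-02, -5.00e-04,  7.18e-01]), array([ 0.0003, -0.0002, -0.0018]))
```

View pics/w2.png

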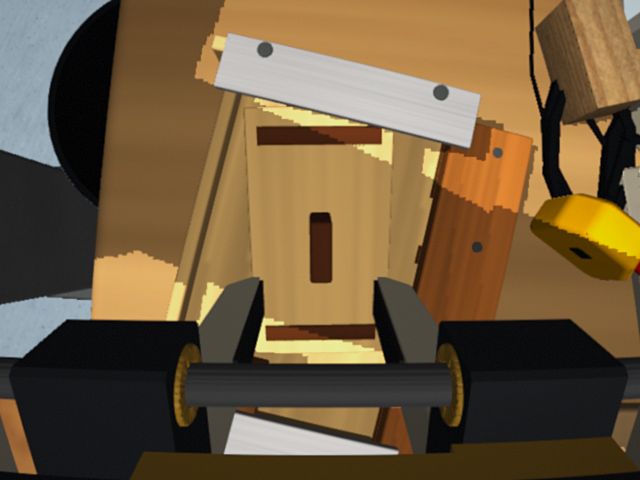

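The lid is square to the gripper and the fin at (320,247) sits on the fingers' centre line. I'll descend and grip.

Call:
apply_moves(increments=[[[0.5, -0.04, 0, 0.25, 0, 0, -0.0018], [0.5, -0.04, 0, 0.45, 0, 0, -0.0018], [0.5, -0.04, 0, 0.6, 0, 0, -0.0018], [0.5, -0.04, 0, 0.718, 0, 0, -0.0018], [0.5, -0.04, 0, 0.718, 0, 0, -0.0018], [0.5, -0.04, 0, 0.718, 0, 0, -0.0018], [1, -0.04, 0, 0.718, 0, 0, -0.0018], [1, -0.04, 0, 0.718, 0, 0, -0.0018], [1, -0.04, 0, 0.718, 0, 0, -0.0018], [1, -0.04, 0, 0.718, 0, 0, -0.0018], [1, -0.04, 0, 0.718, 0, 0, -0.0018], [1, -0.04, 0, 0.718, 0, 0, -0.0018]]])

```text
time_s: 4.33
tcp_pos: [0.5887, 0.007, 0.0426]
ee_rot: [-0.109, 0.672, 0.724, 0.113]
wrist_force: [-0.5, -0.9, 1.7]
opening: 0.0136
gripper_force: 30.0
```

Run:
```python
from h import *
s=env.sense(); print(s["tcp_pos"],s["opening"],s["gripper_force"],s["wrist_force"])
```

```text
[0.58871352 0.00701736 0.04260661] 0.013635670117864753 29.99642014503479 [-0.46224354 -0.85562724  1.71214446]
```

```bash
cat >> h.py <<'E'
def lidgo(case_mid,yaw,tilt,off=0.012):
    """TCP move so lid's middle underside at case_mid (mm, case axes), yaw/tilt deg relative to case"""
    M=(RC*R.from_euler('z',yaw,degrees=True)*R.from_euler('x',tilt,degrees=True)).as_matrix()
    return go(case2w(case_mid)+M[:,2]*off,Rt=toolrot(M))
E
python3 - <<'E'
from h import *
s=env.sense(); M=rot(s["ee_rot"]).as_matrix(); n=-M[:,2]; m=w2case(s["tcp_pos"]-.012*n)
L=RC.inv().as_matrix()@np.c_[M[:,1],M[:,0],n]; print(m, R.from_matrix(L).as_euler('ZXY',degrees=True))
for p in [((4.6,21.5,34.5),14.15,18),((-2,21.5,34.5),10,18),((-10,21.5,34.5),5,18),((-24,21.5,34.5),0,18),((-24,21,42.5),0,12),((-24,20.5,50),0,6),((-24,20,57),0,0)]: print(*[x.tolist() for x in lidgo(*p)])
E
```

```text
[ 5.46477064 21.19427029 31.19597872] [14.42855463 18.00167992 -1.05713924]
[0.0101, -0.0034, -0.02] [0.0054, -0.0, 0.0015]
[0.0206, -0.0478, -0.0174] [-0.0017, -0.0002, 0.0234]
[0.0334, -0.1017, -0.0142] [-0.0103, -0.0005, 0.0498]
[0.056, -0.1943, -0.0086] [-0.0189, -0.0007, 0.0762]
[0.0775, -0.1922, -0.0599] [-0.0149, -0.0339, 0.0771]
[0.0979, -0.1901, -0.1072] [-0.0109, -0.067, 0.0779]
[0.1171, -0.188, -0.1505] [-0.0068, -0.1002, 0.0786]
```

Call:
apply_moves(increments=[[[1, 0.0101, -0.0034, -0.02, 0.0054, 0, 0.0015], [1, 0.0101, -0.0034, -0.02, 0.0054, 0, 0.0015], [1, 0.0206, -0.0478, -0.0174, -0.0017, -0.0002, 0.0234], [1, 0.0206, -0.0478, -0.0174, -0.0017, -0.0002, 0.0234], [1, 0.0334, -0.1017, -0.0142, -0.0103, -0.0005, 0.0498], [1, 0.0334, -0.1017, -0.0142, -0.0103, -0.0005, 0.0498], [1, 0.045, -0.15, -0.0115, -0.0145, -0.0006, 0.063], [1, 0.056, -0.1943, -0.0086, -0.0189, -0.0007, 0.0762], [1, 0.056, -0.1943, -0.0086, -0.0189, -0.0007, 0.0762], [1, 0.056, -0.1943, -0.0086, -0.0189, -0.0007, 0.0762]]])

```text
time_s: 5.17
tcp_pos: [0.5592, 0.0125, 0.0459]
ee_rot: [-0.101, 0.755, 0.637, 0.12]
wrist_force: [0.5, 0.2, -0.9]
opening: 0.0137
gripper_force: 30.0
```

Run:
```python
from h import *
s=env.sense(); print(s["tcp_pos"],s["opening"],s["gripper_force"],s["wrist_force"],s["moment"])
for p in [((-24,21.5,34.5),0,18),((-24,21.2,38.5),0,15),((-24,21,42.5),0,12),((-24,20.7,46),0,9),((-24,20.5,50),0,6),((-24,20,53.5),0,3),((-24,20,57),0,0)]: print(*[x.tolist() for x in lidgo(*p)])
im,C=snap("wrist","w3.png")
```

```text
[0.55915491 0.01251901 0.04594625] 0.013715684599841058 29.99643713235855 [ 0.47831228  0.15864132 -0.85596003] [-0.33519521  0.14776109  0.03039158]
[-0.0005, -0.0007, 0.0001] [-0.0003, 0.0, 0.0011]
[0.01, -0.0007, -0.0258] [-0.0003, -0.0166, 0.0011]
[0.0212, -0.0007, -0.0512] [-0.0003, -0.0333, 0.0011]
[0.0306, -0.0007, -0.0735] [-0.0002, -0.05, 0.0011]
[0.0417, -0.0007, -0.0985] [-0.0002, -0.0666, 0.0011]
[0.0498, -0.0007, -0.1208] [-0.0002, -0.0833, 0.0012]
[0.0611, -0.0007, -0.1418] [-0.0002, -0.1, 0.0012]
```

View pics/w3.png

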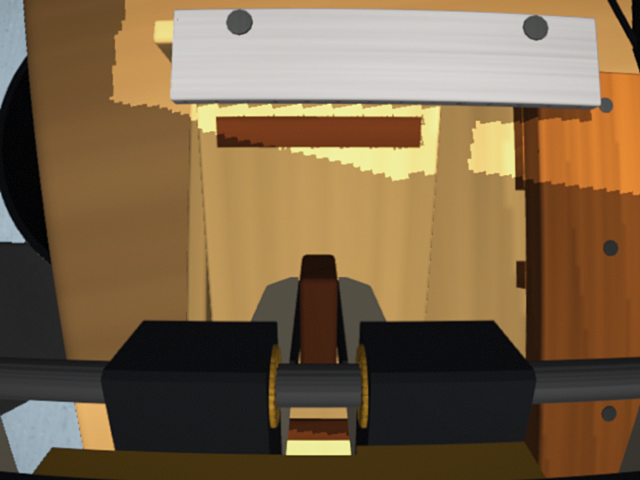

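The lid is square to the lip, with its strip at (217–420, 117–147) parallel to the lip edge, and the grip is holding. Next I'll level it.

Call:
apply_moves(increments=[[[1, 0.01, -0.0007, -0.0258, 0, -0.0166, 0.001], [1, 0.0212, -0.0007, -0.0512, 0, -0.0333, 0.001], [1, 0.0212, -0.0007, -0.0512, 0, -0.0333, 0.001], [1, 0.0306, -0.0007, -0.0735, 0, -0.05, 0.001], [1, 0.0306, -0.0007, -0.0735, 0, -0.05, 0.001], [1, 0.0417, -0.0007, -0.0985, 0, -0.0666, 0.001], [1, 0.0417, -0.0007, -0.0985, 0, -0.0666, 0.001], [1, 0.0498, -0.0007, -0.1208, 0, -0.0833, 0.001], [1, 0.0498, -0.0007, -0.1208, 0, -0.0833, 0.001], [1, 0.0611, -0.0007, -0.1418, 0, -0.1, 0.001], [1, 0.0611, -0.0007, -0.1418, 0, -0.1, 0.001], [1, 0.0611, -0.0007, -0.1418, 0, -0.1, 0.001]]])

```text
time_s: 6.22
tcp_pos: [0.5592, 0.0151, 0.0684]
ee_rot: [-0.002, 0.766, 0.642, 0.001]
wrist_force: [0.1, -0.2, -1.3]
opening: 0.0137
gripper_force: 30.0
```

Run:
```python
from h import *
s=env.sense(); print(s["tcp_pos"],s["opening"],s["gripper_force"],s["wrist_force"],s["moment"])
for p in [((-24,20,57),0,0),((-24,0,57),0,0),((-24,0,150),0,0)]: print(*[x.tolist() for x in lidgo(*p)])
im,C=snap("wrist","w4.png")
im,C=snap("top","t4.png"); cv2.imwrite("pics/t4c.png",np.vstack([cv2.resize(im[120:260,200:360],(640,560),interpolation=cv2.INTER_CUBIC)]))
```

```text
[0.55924809 0.01510512 0.06839381] 0.013690427817212978 29.996216297149658 [ 0.12013939 -0.24357852 -1.33701029] [-0.08075103  0.08278923  0.04349178]
[-0.0028, 0.0016, -0.0041] [-0.0005, -0.0011, -0.0005]
[-0.1361, 0.0019, -0.0045] [-0.0005, -0.0011, -0.0005]
[-0.134, 0.0009, -0.6245] [-0.0005, -0.0011, -0.0005]
```

View pics/w4.png

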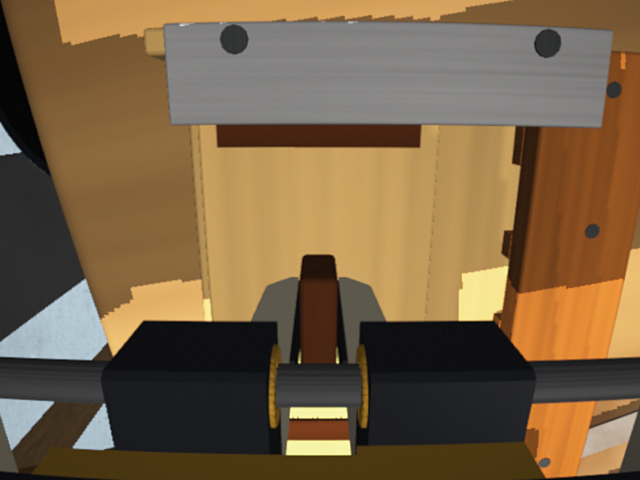

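Run:
```python
from h import *
C=cam("wrist"); im=cv2.imread("pics/w4.png"); print(im[245:300:2,318].tolist())
s=env.sense(); z=s["tcp_pos"][2]-.012
print(w2case(s["tcp_pos"]))
for uv,h in(((318,279),.038),((318,255),.008)): print(w2case(onz(C,uv,z+h)))
print("lip",w2case(onz(C,(385,126),.072)),w2case(onz(C,(385,126),.078)))
for v,h in((147,.008),): print("strip inner",w2case(onz(C,(320,v),z+h)))
```

```text
[[96, 161, 202], [96, 161, 202], [99, 163, 203], [97, 163, 203], [94, 158, 200], [22, 36, 56], [10, 19, 33], [6, 17, 33], [14, 20, 36], [12, 19, 35], [12, 21, 35], [12, 19, 34], [12, 19, 33], [10, 18, 34], [12, 19, 36], [8, 17, 34], [8, 18, 36], [15, 27, 51], [16, 32, 61], [16, 33, 68], [18, 38, 74], [21, 40, 76], [20, 38, 74], [20, 39, 76], [19, 37, 74], [18, 37, 74], [18, 40, 75], [22, 39, 76]]
[-24.31624819  19.91304769  68.31548078]
[-25.77393815  38.79486239  94.31548078]
[-25.82656903  37.5152934   64.31548078]
lip [-0.501289   91.09151069 72.        ] [-1.41478932 91.27949213 78.        ]
strip inner [-24.87574387  82.70112286  64.31548078]
```

Measured against the lip in the same view, the lid's middle is at case y ≈ 20, as intended. I'll slide it back 20 mm, then lift it straight up.

Call:
apply_moves(increments=[[[1, -0.05, 0.001, -0.003, -0.0005, -0.0011, -0.0005], [1, -0.1, 0.0015, -0.004, -0.0005, -0.0011, -0.0005], [1, -0.134, 0.0019, -0.0045, -0.0005, -0.0011, -0.0005], [1, -0.134, 0.0019, -0.0045, -0.0005, -0.0011, -0.0005], [1, -0.134, 0.0019, -0.0045, -0.0005, -0.0011, -0.0005], [1, -0.134, 0.0019, -0.0045, -0.0005, -0.0011, -0.0005]]])

```text
time_s: 6.82
tcp_pos: [0.556, -0.0053, 0.0695]
ee_rot: [0.001, 0.766, 0.642, -0.001]
wrist_force: [0.0, 0.8, -1.5]
opening: 0.0136
gripper_force: 30.0
```

Run:
```python
from h import *
s=env.sense(); print(s["tcp_pos"],s["wrist_force"],s["moment"])
for p in [((-24,0,57),0,0),((-24,0,190),0,0)]: print(*[x.tolist() for x in lidgo(*p)])
im,C=snap("wrist","w5.png")
z=s["tcp_pos"][2]-.012
g=im[:,318].sum(1).astype(int); print(g[150:300:2].tolist())
print([im[60:140:2,500].sum(1).tolist()])
```

```text
[ 0.55598671 -0.00526299  0.06947199] [ 0.02706249  0.75977012 -1.54156272] [-0.05137633  0.01143755  0.06170051]
[0.0014, -0.0004, 0.0031] [0.0002, 0.001, -0.0006]
[-0.0014, 0.0002, -0.8835] [0.0002, 0.001, -0.0006]
[447, 444, 444, 448, 448, 449, 444, 446, 449, 450, 452, 452, 450, 448, 451, 452, 453, 451, 452, 453, 454, 449, 452, 450, 446, 452, 456, 450, 449, 452, 452, 456, 452, 452, 452, 456, 451, 452, 454, 454, 451, 455, 458, 453, 453, 454, 455, 454, 455, 451, 453, 466, 292, 46, 59, 70, 65, 72, 59, 57, 63, 63, 63, 62, 84, 100, 110, 130, 134, 123, 129, 131, 127, 132, 132]
[[390, 396, 377, 273, 301, 389, 389, 382, 390, 390, 386, 384, 392, 392, 390, 392, 388, 392, 392, 385, 389, 390, 389, 390, 389, 389, 390, 393, 391, 390, 393, 399, 396, 398, 398, 400, 399, 403, 408, 403]]
```

Call:
apply_moves(increments=[[[1, 0.001, 0, -0.07, 0, 0.001, -0.0006], [1, 0, 0, -0.15, 0, 0.001, -0.0006], [1, 0, 0, -0.25, 0, 0.001, -0.0006], [1, 0, 0, -0.4, 0, 0.001, -0.0006], [1, 0, 0, -0.6, 0, 0.001, -0.0006], [1, 0, 0, -0.8, 0, 0.001, -0.0006], [1, 0, 0, -0.9, 0, 0.001, -0.0006], [1, 0, 0, -0.9, 0, 0.001, -0.0006]]])

```text
time_s: 7.53
tcp_pos: [0.5572, -0.0046, 0.2092]
ee_rot: [0.002, 0.766, 0.643, 0.002]
wrist_force: [-0.1, 0.7, -2.3]
opening: 0.014
gripper_force: 30.0
```

Run:
```python
from h import *
s=env.sense(); print(s["tcp_pos"],s["wrist_force"],s["opening"],s["q"][5])
Rt=down(-6.5+0); print(go([.531,.343,.19],Rt=Rt))
```

```text
[ 0.55721522 -0.00459215  0.20922412] [-0.13699089  0.69096985 -2.32115385] 0.014014549445018629 0.11914872943249566
(array([ 2.2525, -0.572 ,  0.1255]), array([ 0.0022, -0.0001, -0.019 ]))
```

Call:
apply_moves(increments=[[[1, 0.2, -0.05, 0, 0, 0, -0.019], [1, 0.45, -0.11, 0, 0, 0, -0.019], [1, 0.7, -0.17, 0, 0, 0, -0.019], [1, 0.9, -0.23, 0, 0, 0, -0.019], [1, 0.9, -0.23, 0, 0, 0, -0.019]]])

```text
time_s: 7.95
tcp_pos: [0.5441, 0.1386, 0.2029]
ee_rot: [-0.001, 0.745, 0.667, -0.0]
wrist_force: [-0.0, -0.7, -1.7]
opening: 0.0141
gripper_force: 30.0
```

Call:
apply_moves(increments=[[[1, 0.25, -0.05, 0, 0, 0, 0], [1, 0.5, -0.11, 0, 0, 0, 0], [1, 0.75, -0.17, 0, 0, 0, 0], [1, 0.9, -0.23, 0, 0, 0, 0], [1, 0.9, -0.23, 0, 0, 0, 0]]])

```text
time_s: 8.37
tcp_pos: [0.5248, 0.2758, 0.2026]
ee_rot: [-0.0, 0.745, 0.667, -0.001]
wrist_force: [-0.4, -0.2, -2.5]
opening: 0.0137
gripper_force: 30.0
```

Run:
```python
from h import *
s=env.sense(); print(s["tcp_pos"],s["wrist_force"])
Rt=down(-6.5+0); print(go([.531,.343,.019],Rt=Rt))
```

```text
[0.52480872 0.27577377 0.20258359] [-0.39064356 -0.16785229 -2.5347754 ]
(array([ 0.4505, -0.0064,  1.2237]), array([-0.0005,  0.0001,  0.001 ]))
```

Call:
apply_moves(increments=[[[1, 0.23, 0, 0.1, 0, 0, 0.001], [1, 0.45, 0, 0.35, 0, 0, 0.001], [1, 0.45, 0, 0.6, 0, 0, 0.001], [1, 0.45, 0, 0.8, 0, 0, 0.001], [1, 0.45, 0, 0.9, 0, 0, 0.001], [1, 0.45, 0, 0.9, 0, 0, 0.001]]])

```text
time_s: 8.87
tcp_pos: [0.5323, 0.3378, 0.0647]
ee_rot: [-0.0, 0.747, 0.665, -0.003]
wrist_force: [-0.5, -0.7, -2.4]
opening: 0.0138
gripper_force: 30.0
```

Run:
```python
from h import *
s=env.sense(); print(s["tcp_pos"],s["wrist_force"])
print(go([.531,.343,.018],Rt=down(-6.5)))
im,C=snap("wrist","w6.png")
```

```text
[0.5322791  0.33780781 0.06465012] [-0.52072416 -0.68755985 -2.43350182]
(array([ 0.0348, -0.011 ,  0.3109]), array([-0.0015,  0.0014, -0.0011]))
```

Call:
apply_moves(increments=[[[1, 0.035, -0.01, 0.1, -0.0015, 0.0014, 0], [1, 0.035, -0.01, 0.2, -0.0015, 0.0014, 0], [1, 0.035, -0.01, 0.26, -0.0015, 0.0014, 0], [1, 0.035, -0.01, 0.29, -0.0015, 0.0014, 0], [1, 0.035, -0.01, 0.305, -0.0015, 0.0014, 0], [1, 0.035, -0.01, 0.311, -0.0015, 0.0014, 0], [1, 0.035, -0.01, 0.311, -0.0015, 0.0014, 0]]])

```text
time_s: 9.5
tcp_pos: [0.5334, 0.3447, 0.0232]
ee_rot: [0.001, 0.747, 0.665, 0.004]
wrist_force: [0.4, 0.1, -1.1]
opening: 0.0142
gripper_force: 30.0
```

Run:
```python
from h import *
s=env.sense(); print(s["tcp_pos"],s["wrist_force"])
im,C=snap("wrist","w7.png")
```

```text
[0.53343297 0.34468436 0.02316451] [ 0.35534978  0.08344569 -1.05285427]
```

View pics/w7.png

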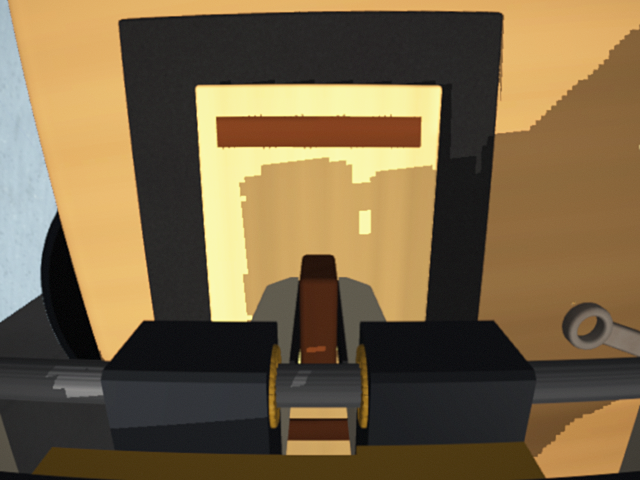

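The lid is square and centred over the mat: plate edge (196–441, 85), mat (120–503, 15). It's still about 5 mm up, so I'll lower it the rest of the way.

Call:
apply_moves(increments=[[[1, 0, 0, 0.015, 0, 0, 0], [1, 0, 0, 0.03, 0, 0, 0], [1, 0, 0, 0.035, 0, 0, 0], [1, 0, 0, 0.035, 0, 0, 0], [1, 0, 0, 0.035, 0, 0, 0]]])

```text
time_s: 9.97
tcp_pos: [0.5332, 0.3447, 0.0174]
ee_rot: [0.001, 0.747, 0.665, 0.003]
wrist_force: [0.3, 0.1, -1.6]
opening: 0.0139
gripper_force: 30.0
```

Call:
apply_moves(increments=[[[1, 0, 0, 0.006, 0, 0, 0], [1, 0, 0, 0.008, 0, 0, 0], [1, 0, 0, 0.012, 0, 0, 0], [1, 0, 0, 0.012, 0, 0, 0]]])

```text
time_s: 10.3
tcp_pos: [0.5334, 0.3448, 0.016]
ee_rot: [0.001, 0.747, 0.665, 0.004]
wrist_force: [0.2, -1.3, 2.3]
opening: 0.0138
gripper_force: 30.0
```

Contact at TCP z = 16 mm, which confirms the 12 mm grip offset. I'll release and rise.

Call:
apply_moves(increments=[[[0.5, 0, 0, 0, 0, 0, 0], [0.5, 0, 0, 0, 0, 0, 0], [0.5, 0, 0, 0, 0, 0, 0], [0.5, 0, 0, 0, 0, 0, 0], [0.5, 0, 0, -0.1, 0, 0, 0], [0.5, 0, 0, -0.3, 0, 0, 0], [0.5, 0, 0, -0.6, 0, 0, 0], [0.5, 0, 0, -0.9, 0, 0, 0], [0.5, 0, 0, -1, 0, 0, 0], [0.5, 0, 0, -1, 0, 0, 0]]])

```text
time_s: 11.13
tcp_pos: [0.5339, 0.3451, 0.1734]
ee_rot: [0.001, 0.747, 0.665, 0.008]
wrist_force: [-0.7, -0.2, -0.2]
opening: 0.0464
gripper_force: 0.0
```

Run:
```python
from h import *
s=env.sense(); print(s["tcp_pos"],s["wrist_force"],s["opening"])
im,C=snap("top","t7.png")
hsv=cv2.cvtColor(im,cv2.COLOR_BGR2HSV); m=((hsv[...,1]<60)&(hsv[...,2]>110)).astype(np.uint8)
cs,_=cv2.findContours(m,0,2)
for c in cs:
    r=cv2.minAreaRect(c); x,y=r[0]
    if 335<x<460 and 140<y<300 and 60<cv2.contourArea(c)<800: print(np.round(r[0],1),np.round(r[1],1),r[2],onz(C,r[0],.004).round(3))
print(go([.50,-.27,.27],Rt=down(90)))
```

```text
[0.53387583 0.34514274 0.1734114 ] [-0.68470953 -0.22641787 -0.1591194 ] 0.04643715709388553
[368.  229.6] [25.9 11.5] 53.746158599853516 [ 0.504 -0.246  0.004]
[402.9 213.2] [25.  11.6] 81.8698959350586 [ 0.549 -0.338  0.004]
[381.  187.3] [11.5 24.6] 20.556047439575195 [ 0.62  -0.281  0.004]
(array([-4.091 ,  0.2639, -0.6952]), array([ 0.0043,  0.0008, -0.5371]))
```

Call:
apply_moves(increments=[[[0.5, -0.25, 0, -0.2, 0, 0, 0], [0.5, -0.5, 0, -0.4, 0, 0, 0], [0.5, -0.75, 0, -0.6, 0, 0, 0], [0.5, -1, 0, -0.6, 0, 0, 0], [0.5, -1, 0, -0.6, 0, 0, 0]]])

```text
time_s: 11.6
tcp_pos: [0.514, 0.1915, 0.2571]
ee_rot: [0.001, 0.748, 0.664, 0.004]
wrist_force: [-1.0, -0.5, 0.5]
opening: 0.0464
gripper_force: 0.0
```

Call:
apply_moves(increments=[[[0.5, -1, 0, 0, 0, 0, 0], [0.5, -1, 0, 0, 0, 0, 0], [0.5, -1, 0, 0, 0, 0, 0], [0.5, -1, 0, 0, 0, 0, 0], [0.5, -1, 0, 0, 0, 0, 0]]])

```text
time_s: 12.02
tcp_pos: [0.4961, 0.0424, 0.2536]
ee_rot: [0.001, 0.748, 0.663, 0.003]
wrist_force: [-0.7, 1.2, 0.2]
opening: 0.046
gripper_force: 0.0
```

Call:
apply_moves(increments=[[[0.5, -1, 0, 0, 0, 0, -0.2], [0.5, -1, 0, 0, 0, 0, -0.2], [0.5, -1, 0, 0, 0, 0, -0.2], [0.5, -1, 0, 0, 0, 0, -0.2], [0.5, -1, 0, 0, 0, 0, -0.2], [0.5, -1, 0, 0, 0, 0, -0.2]]])

```text
time_s: 12.52
tcp_pos: [0.479, -0.1046, 0.2527]
ee_rot: [0.001, 0.503, 0.864, 0.003]
wrist_force: [0.9, 0.6, 0.5]
opening: 0.0465
gripper_force: 0.0
```

Run:
```python
from h import *
s=env.sense(); print(s["tcp_pos"])
print(go([.50,-.27,.27],Rt=down(90)))
```

```text
[ 0.47898334 -0.1045616   0.25268544]
(array([-1.0283, -0.4216, -0.1191]), array([ 0.0018,  0.0005, -0.3358]))
```

Call:
apply_moves(increments=[[[0.5, -1, -0.42, -0.12, 0.0018, 0, -0.336], [0.5, -1, -0.42, -0.12, 0.0018, 0, -0.336], [0.5, -1, -0.42, -0.12, 0.0018, 0, -0.336], [0.5, -1, -0.42, -0.12, 0.0018, 0, -0.336], [0.5, -1, -0.42, -0.12, 0.0018, 0, -0.336], [0.5, -1, -0.42, -0.12, 0.0018, 0, -0.336], [0.5, -1, -0.42, -0.12, 0.0018, 0, -0.336], [0.5, -1, -0.42, -0.12, 0.0018, 0, -0.336], [0.5, -1, -0.42, -0.12, 0.0018, 0, -0.336], [0.5, -1, -0.42, -0.12, 0.0018, 0, -0.336]]])

```text
time_s: 13.35
tcp_pos: [0.498, -0.2642, 0.2702]
ee_rot: [0.001, -0.0, 1.0, -0.0]
wrist_force: [-0.6, -0.1, -0.4]
opening: 0.0468
gripper_force: 0.0
```

Run:
```python
from h import *
s=env.sense(); print(s["tcp_pos"],s["wrist_force"],s["opening"])
im,C=snap("wrist","w8.png")
```

```text
[ 0.49802363 -0.26417735  0.27022745] [-0.60772889 -0.10126241 -0.35526706] 0.046799096813166394
```

View pics/w8.png

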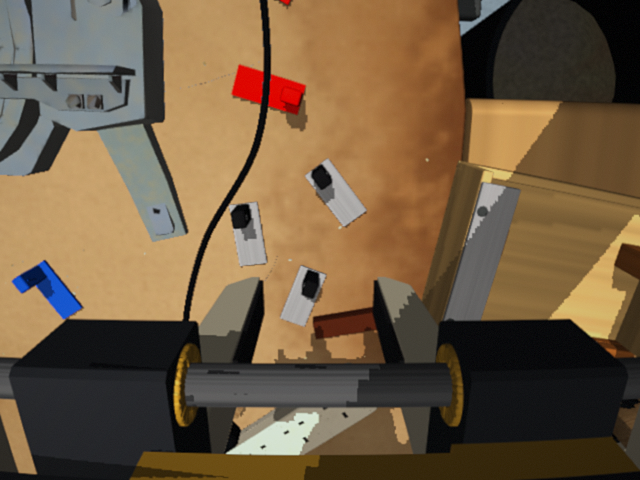

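The wrist view shows three grey blades: grips at (321,176), (240,216) and (310,283), with tips at about (355,218), (256,264) and (290,322). I'll fit each with a min-area rectangle.

```bash
cat >> h.py <<'E'
def blades(im,C,roi=(0,0,640,330),dbg=True):
    hsv=cv2.cvtColor(im,cv2.COLOR_BGR2HSV); x0,y0,x1,y1=roi; out=[]
    m=((hsv[...,1]<70)&(hsv[...,2]>75)).astype(np.uint8); R0=np.zeros_like(m); R0[y0:y1,x0:x1]=1; m*=R0
    k=((hsv[...,2]<50)*R0).astype(np.uint8)
    cs,_=cv2.findContours(m,0,2)
    for c in cs:
        if cv2.contourArea(c)<300: continue
        P=np.array([onz(C,p,.004)[:2] for p in c[:,0].astype(float)])
        ctr,(a,b),ang=cv2.minAreaRect((P*1000).astype(np.float32)); 
        if not(22<min(a,b)<42 and 40<max(a,b)<80): continue
        ang=ang if a>b else ang+90; d=np.array([np.cos(np.radians(ang)),np.sin(np.radians(ang))])
        mm=cv2.moments(c); u,v=mm['m10']/mm['m00'],mm['m01']/mm['m00']
        ys,xs=np.nonzero(k); s=np.hypot(xs-u,ys-v)<45
        gk=onz(C,(xs[s].mean(),ys[s].mean()),.03)[:2]*1000; ctr=np.array(ctr)
        if (gk-ctr)@d>0: d=-d
        pr=P*1000@d; tip=ctr+d*(pr.max()-ctr@d); g=tip-59*d
        out.append((g/1000,np.degrees(np.arctan2(d[1],d[0]))))
        if dbg: print("px",round(u),round(v),"size",np.round([a,b],1),"grip",g.round(1),"(blackblob",gk.round(1),") yaw",round(out[-1][1],1))
    return out
E
python3 - <<'E'
from h import *
im=cv2.imread("pics/w8.png"); blades(im,cam("wrist"),(200,140,420,335))
E
```

```text
px 395 296 size [59.6 34. ] grip [ 592.6 -183.6] (blackblob [ 627.4 -199.7] ) yaw 19.1
px 302 295 size [30.5 69. ] grip [ 596.4 -273.1] (blackblob [ 606.5 -280.4] ) yaw -21.8
px 251 240 size [68.5 30.5] grip [ 522.5 -341.7] (blackblob [ 524.  -348.9] ) yaw 6.7
px 339 196 size [68.6 30.2] grip [ 483.4 -260.6] (blackblob [ 482.5 -260.8] ) yaw 37.0
```

Run:
```python
from h import *
print(go([.4834,-.2606,.13],Rt=down(127)))
```

```text
(array([0.099 , 0.0241, 0.9357]), array([-0.0003,  0.0005, -0.2071]))
```

Call:
apply_moves(increments=[[[0.6, 0.099, 0.024, 0.3, 0, 0, -0.207], [0.6, 0.099, 0.024, 0.6, 0, 0, -0.207], [0.6, 0.099, 0.024, 0.936, 0, 0, -0.207], [0.6, 0.099, 0.024, 0.936, 0, 0, -0.207], [0.6, 0.099, 0.024, 0.936, 0, 0, -0.207], [0.6, 0.099, 0.024, 0.936, 0, 0, -0.207], [0.6, 0.099, 0.024, 0.936, 0, 0, -0.207], [0.6, 0.099, 0.024, 0.936, 0, 0, -0.207]]])

```text
time_s: 14.07
tcp_pos: [0.4835, -0.261, 0.1306]
ee_rot: [0.001, -0.316, 0.949, -0.001]
wrist_force: [-0.4, -0.8, 0.5]
opening: 0.0373
gripper_force: 0.0
```

Run:
```python
from h import *
s=env.sense(); print(s["tcp_pos"],s["opening"])
im,C=snap("wrist","w9.png"); blades(im,C,(0,0,640,400))
print(go([.4834,-.2606,.008],Rt=down(127)))
```

```text
[ 0.48348873 -0.2610197   0.13062938] 0.03734047423760041
px 391 305 size [56.5 28.3] grip [ 491.5 -207.1] (blackblob [ 508.4 -184.7] ) yaw 68.3
px 318 253 size [68.9 30.1] grip [ 483.5 -260.8] (blackblob [ 482.1 -261.6] ) yaw 37.5
px 179 227 size [68.8 30.4] grip [ 523.  -341.4] (blackblob [ 520.5 -340.7] ) yaw 6.8
(array([1.00e-04, 5.40e-03, 8.19e-01]), array([-0.0009,  0.0006, -0.0008]))
```

View pics/w9.png

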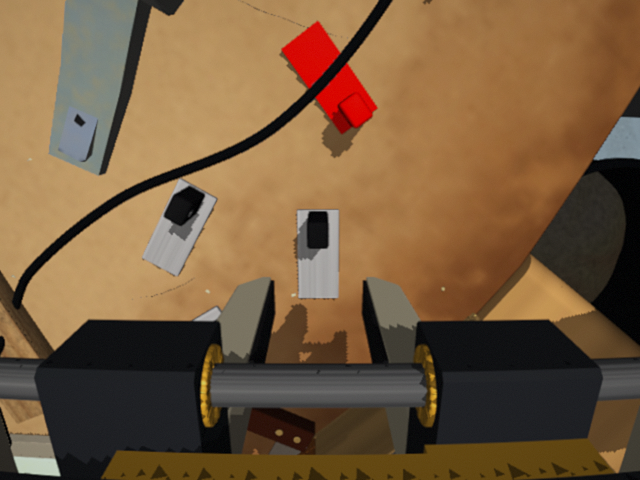

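The blade at (318,253) is square between the fingers, and both measurements agree within 1 mm. I'll descend, grip and check.

Call:
apply_moves(increments=[[[0.6, 0, 0.005, 0.25, -0.001, 0, 0], [0.6, 0, 0.005, 0.5, -0.001, 0, 0], [0.6, 0, 0.005, 0.7, -0.001, 0, 0], [0.6, 0, 0.005, 0.8, -0.001, 0, 0], [0.6, 0, 0.005, 0.819, -0.001, 0, 0], [0.6, 0, 0.005, 0.819, -0.001, 0, 0], [1, 0, 0.005, 0.819, -0.001, 0, 0], [1, 0, 0.005, 0.819, -0.001, 0, 0], [1, 0, 0.005, 0.819, -0.001, 0, 0], [1, 0, 0.005, 0.819, -0.001, 0, 0], [1, 0, 0.005, 0.819, -0.001, 0, 0]]])

```text
time_s: 15.03
tcp_pos: [0.4838, -0.2611, 0.009]
ee_rot: [0.001, -0.318, 0.948, -0.0]
wrist_force: [-0.9, 1.1, 6.7]
opening: 0.0139
gripper_force: 30.0
```

Call:
apply_moves(increments=[[[1, 0, 0, -0.1, 0, 0, 0], [1, 0, 0, -0.3, 0, 0, 0], [1, 0, 0, -0.6, 0, 0, 0], [1, 0, 0, -0.85, 0, 0, 0], [1, 0, 0, -1, 0, 0, 0], [1, 0, 0, -1, 0, 0, 0]]])

```text
time_s: 15.53
tcp_pos: [0.4847, -0.262, 0.1643]
ee_rot: [0.003, -0.318, 0.948, -0.003]
wrist_force: [0.5, -0.7, -0.5]
opening: 0.014
gripper_force: 30.0
```

Run:
```python
from h import *
s=env.sense(); print(s["tcp_pos"],s["opening"])
print(go(case2w([5,52,160]),Rt=down(90+CY)))
```

```text
[ 0.48474693 -0.26195805  0.16429801] 0.014048977175595613
(array([-1.796 ,  1.1762,  0.0288]), array([-0.0015,  0.0023,  0.2611]))
```

Call:
apply_moves(increments=[[[1, -0.9, 0.59, 0, 0, 0, 0], [1, -0.9, 0.59, 0, 0, 0, 0], [1, -0.9, 0.59, 0, 0, 0, 0], [1, -0.9, 0.59, 0, 0, 0, 0], [1, -0.9, 0.59, 0, 0, 0, 0]]])

```text
time_s: 15.95
tcp_pos: [0.5387, -0.1042, 0.1577]
ee_rot: [0.001, -0.319, 0.948, 0.001]
wrist_force: [-0.2, -0.4, -0.4]
opening: 0.0139
gripper_force: 30.0
```

Call:
apply_moves(increments=[[[1, -0.9, 0.586, 0.02, -0.0015, 0.002, 0.261], [1, -0.9, 0.586, 0.02, -0.0015, 0.002, 0.261], [1, -0.9, 0.586, 0.02, -0.0015, 0.002, 0.261], [1, -0.9, 0.586, 0.02, -0.0015, 0.002, 0.261], [1, -0.9, 0.586, 0.02, -0.0015, 0.002, 0.261], [1, -0.9, 0.586, 0.02, -0.0015, 0.002, 0.261], [1, -0.9, 0.586, 0.02, -0.0015, 0.002, 0.261], [1, -0.9, 0.586, 0.02, -0.0015, 0.002, 0.261]]])

```text
time_s: 16.62
tcp_pos: [0.5922, 0.0426, 0.1547]
ee_rot: [-0.004, 0.089, 0.996, 0.002]
wrist_force: [0.8, -0.2, -0.7]
opening: 0.0142
gripper_force: 30.0
```

Run:
```python
from h import *
s=env.sense(); print(s["tcp_pos"],w2case(s["tcp_pos"]))
print(go(case2w([5,52,60]),Rt=down(90+CY)))
print(go(case2w([5,52,16]),Rt=down(90+CY)))
im,C=snap("wrist","w10.png")
```

```text
[0.59216189 0.04256928 0.15471492] [  3.4277984   53.16116696 154.71491733]
(array([-0.0153, -0.0096,  0.6313]), array([ 0.0009, -0.0024, -0.0014]))
(array([-0.0175, -0.0104,  0.9246]), array([ 0.0009, -0.0024, -0.0014]))
```

View pics/w10.png

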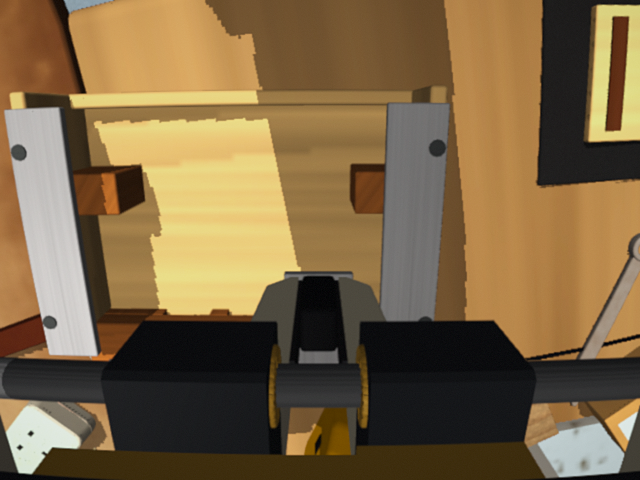

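The blade is held square, its rear edge at (285–352, 273), over the open pocket. I'll check the case frame against the lip edges in this view.

Run:
```python
from h import *
C=cam("wrist")
for p in[(388,104),(381,318),(60,108),(101,353)]: print(w2case(onz(C,p,.078)).round(1))
```

```text
[-78.8  92.2  78. ]
[51.7 93.6 78. ]
[-78.3 -93.9  78. ]
[ 78.9 -91.1  78. ]
```

Call:
apply_moves(increments=[[[1, -0.016, -0.01, 0.2, 0, -0.002, -0.001], [1, -0.016, -0.01, 0.4, 0, -0.002, -0.001], [1, -0.016, -0.01, 0.6, 0, -0.002, -0.001], [1, -0.016, -0.01, 0.75, 0, -0.002, -0.001], [1, -0.017, -0.01, 0.85, 0.001, -0.002, -0.001], [1, -0.017, -0.01, 0.92, 0.001, -0.002, -0.001], [1, -0.017, -0.01, 0.925, 0.001, -0.002, -0.001], [1, -0.017, -0.01, 0.925, 0.001, -0.002, -0.001]]])

```text
time_s: 17.33
tcp_pos: [0.5937, 0.0409, 0.0168]
ee_rot: [-0.0, 0.084, 0.996, 0.0]
wrist_force: [-0.0, 0.7, -1.3]
opening: 0.0138
gripper_force: 30.0
```

Run:
```python
from h import *
s=env.sense(); print(w2case(s["tcp_pos"]),s["wrist_force"])
for x in(30,71): print(go(case2w([x,52,15]),Rt=down(90+CY)))
```

```text
[ 5.27225317 51.83099152 16.80482768] [-0.01705709  0.68556238 -1.26360948]
(array([-0.1649,  0.0003,  0.0119]), array([ 0.    , -0.0002,  0.0016]))
(array([-0.4382, -0.001 ,  0.0118]), array([ 0.    , -0.0002,  0.0016]))
```

Call:
apply_moves(increments=[[[1, 0, 0, 0.012, 0, 0, 0.001], [1, -0.08, 0, 0.012, 0, 0, 0.001], [1, -0.16, 0, 0.012, 0, 0, 0.001], [1, -0.22, 0, 0.012, 0, 0, 0.001], [1, -0.28, 0, 0.012, 0, 0, 0.001], [1, -0.34, 0, 0.012, 0, 0, 0.001], [1, -0.39, 0, 0.012, 0, 0, 0.001], [1, -0.42, 0, 0.012, 0, 0, 0.001], [1, -0.43, 0, 0.012, 0, 0, 0.001], [1, -0.438, 0, 0.012, 0, 0, 0.001], [1, -0.438, 0, 0.012, 0, 0, 0.001]]])

```text
time_s: 18.25
tcp_pos: [0.6585, 0.03, 0.0149]
ee_rot: [-0.0, 0.087, 0.996, 0.0]
wrist_force: [-0.3, -0.8, -1.2]
opening: 0.0139
gripper_force: 30.0
```

Run:
```python
from h import *
s=env.sense(); print(w2case(s["tcp_pos"]),s["wrist_force"],s["opening"])
```

```text
[70.90560127 52.26426808 14.86174605] [-0.33243621 -0.79785714 -1.15221648] 0.013920726067250875
```

Call:
apply_moves(increments=[[[1, -0.01, 0, 0, 0, 0, 0], [1, -0.015, 0, 0, 0, 0, 0], [1, -0.02, 0, 0, 0, 0, 0], [1, -0.02, 0, 0, 0, 0, 0]]])

```text
time_s: 18.58
tcp_pos: [0.6599, 0.0298, 0.0149]
ee_rot: [-0.002, 0.086, 0.996, 0.0]
wrist_force: [-14.6, 1.2, 7.8]
opening: 0.0135
gripper_force: 30.0
```

Contact at 14.6 N, so the blade is fully home. I'll lower the last 2 mm, release and rise.

Call:
apply_moves(increments=[[[1, 0.005, 0, 0.006, 0.001, 0.002, 0], [1, 0.005, 0, 0.012, 0.001, 0.002, 0], [1, 0.005, 0, 0.012, 0.001, 0.002, 0], [0.72, 0.005, 0, 0.01, 0.001, 0.002, 0], [0.72, 0.005, 0, 0.01, 0, 0, 0], [0.72, 0.005, 0, 0.01, 0, 0, 0], [0.72, 0.005, 0, 0.01, 0, 0, 0], [0.72, 0.005, 0, -0.15, 0, 0, 0], [0.72, 0, 0, -0.4, 0, 0, 0], [0.72, 0, 0, -0.7, 0, 0, 0], [0.72, 0, 0, -1, 0, 0, 0], [0.72, 0, 0, -1, 0, 0, 0]]])

```text
time_s: 19.58
tcp_pos: [0.6635, 0.0296, 0.1736]
ee_rot: [0.005, 0.086, 0.996, 0.001]
wrist_force: [0.4, -0.2, 0.4]
opening: 0.0259
gripper_force: 0.0
```

Run:
```python
from h import *
s=env.sense(); print(s["tcp_pos"],s["opening"],s["wrist_force"])
im,C=snap("top","t11.png")
hsv=cv2.cvtColor(im,cv2.COLOR_BGR2HSV); m=((hsv[...,1]<60)&(hsv[...,2]>110)).astype(np.uint8)
cs,_=cv2.findContours(m,0,2)
for c in cs:
    r=cv2.minAreaRect(c); x,y=r[0]
    if 335<x<480 and 140<y<330 and 60<cv2.contourArea(c)<800: print(np.round(r[0],1),np.round(r[1],1),r[2],onz(C,r[0],.004).round(3))
print(go([.5225,-.3417,.15],Rt=down(97)))
```

```text
[0.66347446 0.02959247 0.17355595] 0.025941865920886955 [ 0.38469084 -0.20873623  0.40924081]
[402.9 213.2] [25.  11.6] 81.8698959350586 [ 0.549 -0.338  0.004]
[380.9 187.2] [11.5 24.5] 21.801410675048828 [ 0.62  -0.281  0.004]
(array([ 0.499 , -2.5998,  0.1364]), array([ 0.0001,  0.0026, -0.094 ]))
```

Call:
apply_moves(increments=[[[0.6, 0.17, -0.87, 0, 0, 0.0026, 0], [0.6, 0.17, -0.87, 0, 0, 0.0026, 0], [0.6, 0.17, -0.87, 0, 0, 0.0026, 0], [0.6, 0.17, -0.87, 0, 0, 0.0026, 0], [0.6, 0.17, -0.87, 0, 0, 0.0026, 0]]])

```text
time_s: 20.05
tcp_pos: [0.6129, -0.0969, 0.1646]
ee_rot: [-0.004, 0.088, 0.996, 0.0]
wrist_force: [-0.8, -0.1, -0.9]
opening: 0.0374
gripper_force: 0.0
```

Call:
apply_moves(increments=[[[0.6, 0.17, -0.87, 0, 0, 0, 0], [0.6, 0.17, -0.87, 0, 0, 0, 0], [0.6, 0.17, -0.87, 0, 0, 0, 0], [0.6, 0.17, -0.87, 0, 0, 0, 0], [0.6, 0.17, -0.87, 0, 0, 0, 0]]])

```text
time_s: 20.47
tcp_pos: [0.5658, -0.2201, 0.1647]
ee_rot: [-0.004, 0.088, 0.996, 0.0]
wrist_force: [0.0, 0.0, 0.2]
opening: 0.0375
gripper_force: 0.0
```

Call:
apply_moves(increments=[[[0.6, 0.16, -0.86, 0.2, 0, 0, -0.094], [0.6, 0.16, -0.86, 0.2, 0, 0, -0.094], [0.6, 0.16, -0.86, 0.2, 0, 0, -0.094], [0.6, 0.16, -0.86, 0.2, 0, 0, -0.094], [0.6, 0.16, -0.86, 0.2, 0, 0, -0.094], [0.6, 0.16, -0.86, 0.2, 0, 0, -0.094]]])

```text
time_s: 20.97
tcp_pos: [0.5209, -0.3406, 0.1349]
ee_rot: [-0.004, -0.06, 0.998, 0.002]
wrist_force: [0.3, 1.1, -0.2]
opening: 0.0371
gripper_force: 0.0
```

Run:
```python
from h import *
s=env.sense(); print(s["tcp_pos"],s["opening"])
im,C=snap("wrist","w12.png"); b=blades(im,C,(0,0,640,400))
print(go([.5225,-.3417,.008],Rt=down(96.8)))
```

```text
[ 0.52087382 -0.34061365  0.13492514] 0.037124688054759526
px 392 311 size [76.7 30.9] grip [ 568.5 -277.6] (blackblob [ 583.7 -282.6] ) yaw 23.5
px 244 309 size [30.6 58.8] grip [ 564.1 -385.1] (blackblob [ 588.6 -380.9] ) yaw -9.9
px 315 256 size [68.1 30.3] grip [ 522.5 -341.5] (blackblob [ 521.5 -341.6] ) yaw 6.9
(array([-0.014 , -0.0137,  0.8488]), array([ 0.001 , -0.0025,  0.0011]))
```

Call:
apply_moves(increments=[[[0.6, -0.014, -0.013, 0.25, 0.001, -0.0025, 0.001], [0.6, -0.014, -0.013, 0.5, 0.001, -0.0025, 0.001], [0.6, -0.014, -0.013, 0.7, 0.001, -0.0025, 0.001], [0.6, -0.014, -0.013, 0.8, 0.001, -0.0025, 0.001], [0.6, -0.014, -0.013, 0.838, 0.001, -0.0025, 0.001], [0.6, -0.014, -0.013, 0.838, 0.001, -0.0025, 0.001], [1, -0.014, -0.013, 0.838, 0.001, -0.0025, 0.001], [1, -0.014, -0.013, 0.838, 0.001, -0.0025, 0.001], [1, -0.014, -0.013, 0.838, 0.001, -0.0025, 0.001], [1, -0.014, -0.013, 0.838, 0.001, -0.0025, 0.001], [1, -0.014, -0.013, 0.838, 0.001, -0.0025, 0.001]]])

```text
time_s: 21.93
tcp_pos: [0.522, -0.3434, 0.0108]
ee_rot: [0.001, -0.059, 0.998, -0.001]
wrist_force: [-0.3, 2.4, 7.6]
opening: 0.0138
gripper_force: 30.0
```

Call:
apply_moves(increments=[[[1, 0, 0, -0.1, 0, 0, 0], [1, 0, 0, -0.3, 0, 0, 0], [1, 0, 0, -0.6, 0, 0, 0], [1, 0, 0, -0.85, 0, 0, 0], [1, 0, 0, -1, 0, 0, 0], [1, 0, 0, -1, 0, 0, 0]]])

```text
time_s: 22.43
tcp_pos: [0.5229, -0.3443, 0.1664]
ee_rot: [0.003, -0.059, 0.998, -0.003]
wrist_force: [-0.0, -0.7, -1.0]
opening: 0.0138
gripper_force: 30.0
```

Run:
```python
from h import *
s=env.sense(); print(s["tcp_pos"],s["opening"])
print(go(case2w([5,0,160]),Rt=down(90+CY)))
```

```text
[ 0.52292175 -0.34428134  0.16637743] 0.013826673050282545
(array([-0.6713,  2.1641,  0.0329]), array([-0.0017,  0.0022,  0.093 ]))
```

Call:
apply_moves(increments=[[[1, -0.22, 0.72, 0, 0, 0, 0], [1, -0.22, 0.72, 0, 0, 0, 0], [1, -0.22, 0.72, 0, 0, 0, 0], [1, -0.22, 0.72, 0, 0, 0, 0]]])

```text
time_s: 22.77
tcp_pos: [0.5419, -0.2278, 0.1592]
ee_rot: [-0.0, -0.061, 0.998, 0.0]
wrist_force: [0.1, 0.3, -0.9]
opening: 0.0137
gripper_force: 30.0
```

Call:
apply_moves(increments=[[[1, -0.22, 0.72, 0, 0, 0, 0], [1, -0.22, 0.72, 0, 0, 0, 0], [1, -0.22, 0.72, 0, 0, 0, 0], [1, -0.22, 0.72, 0, 0, 0, 0]]])

```text
time_s: 23.1
tcp_pos: [0.5618, -0.117, 0.159]
ee_rot: [-0.0, -0.061, 0.998, 0.0]
wrist_force: [-0.3, -0.5, -0.3]
opening: 0.0138
gripper_force: 30.0
```

Call:
apply_moves(increments=[[[1, -0.23, 0.72, 0.02, -0.0017, 0.0022, 0.093], [1, -0.23, 0.72, 0.02, -0.0017, 0.0022, 0.093], [1, -0.23, 0.72, 0.02, -0.0017, 0.0022, 0.093], [1, -0.23, 0.72, 0.02, -0.0017, 0.0022, 0.093], [1, -0.23, 0.72, 0.02, -0.0017, 0.0022, 0.093], [1, -0.23, 0.72, 0.02, -0.0017, 0.0022, 0.093]]])

```text
time_s: 23.6
tcp_pos: [0.5827, -0.0102, 0.156]
ee_rot: [-0.004, 0.086, 0.996, 0.002]
wrist_force: [0.0, -0.5, -0.6]
opening: 0.0136
gripper_force: 30.0
```

Run:
```python
from h import *
s=env.sense(); print(w2case(s["tcp_pos"]))
print(go(case2w([5,0,18]),Rt=down(90+CY)))
```

```text
[  3.22038985  -0.41415063 155.97164648]
(array([-1.930e-02, -2.000e-04,  9.197e-01]), array([ 0.001 , -0.0026,  0.0004]))
```

Call:
apply_moves(increments=[[[1, -0.018, 0, 0.2, 0.001, -0.0026, 0], [1, -0.018, 0, 0.4, 0.001, -0.0026, 0], [1, -0.018, 0, 0.6, 0.001, -0.0026, 0], [1, -0.018, 0, 0.75, 0.001, -0.0026, 0], [1, -0.018, 0, 0.85, 0.001, -0.0026, 0], [1, -0.019, 0, 0.91, 0.001, -0.0026, 0], [1, -0.019, 0, 0.92, 0.001, -0.0026, 0], [1, -0.019, 0, 0.92, 0.001, -0.0026, 0]]])

```text
time_s: 24.27
tcp_pos: [0.5847, -0.0102, 0.0185]
ee_rot: [0.0, 0.087, 0.996, 0.0]
wrist_force: [0.2, 0.7, -0.3]
opening: 0.0137
gripper_force: 30.0
```

Run:
```python
from h import *
s=env.sense(); print(w2case(s["tcp_pos"]),s["wrist_force"])
for x in(30,71): print(go(case2w([x,0,17]),Rt=down(90+CY)))
```

```text
[ 5.2111454  -0.06449181 18.53586948] [ 0.16255649  0.71241122 -0.32597524]
(array([-0.1653,  0.0005,  0.0103]), array([ 0.0001,  0.0001, -0.0001]))
(array([-0.4386,  0.0006,  0.0104]), array([ 0.0001,  0.0001, -0.0001]))
```

Call:
apply_moves(increments=[[[1, 0, 0, 0.01, 0, 0, 0], [1, -0.08, 0, 0.01, 0, 0, 0], [1, -0.16, 0, 0.01, 0, 0, 0], [1, -0.22, 0, 0.01, 0, 0, 0], [1, -0.28, 0, 0.01, 0, 0, 0], [1, -0.34, 0, 0.01, 0, 0, 0], [1, -0.39, 0, 0.01, 0, 0, 0], [1, -0.42, 0, 0.01, 0, 0, 0], [1, -0.438, 0, 0.01, 0, 0, 0], [1, -0.445, 0, 0.01, 0, 0, 0], [1, -0.448, 0, 0.01, 0, 0, 0], [1, -0.448, 0, 0.01, 0, 0, 0]]])

```text
time_s: 25.27
tcp_pos: [0.6491, -0.0206, 0.0167]
ee_rot: [-0.002, 0.086, 0.996, 0.0]
wrist_force: [-17.6, 3.2, 9.7]
opening: 0.0134
gripper_force: 30.0
```

Call:
apply_moves(increments=[[[1, 0.005, 0, 0.006, 0.001, 0.002, 0], [1, 0.005, 0, 0.012, 0.001, 0.002, 0], [1, 0.005, 0, 0.012, 0.001, 0.002, 0], [0.72, 0.005, 0, 0.01, 0.001, 0.002, 0], [0.72, 0.005, 0, 0.01, 0, 0, 0], [0.72, 0.005, 0, 0.01, 0, 0, 0], [0.72, 0.005, 0, 0.01, 0, 0, 0], [0.72, 0.005, 0, -0.15, 0, 0, 0], [0.72, 0, 0, -0.4, 0, 0, 0], [0.72, 0, 0, -0.7, 0, 0, 0], [0.72, 0, 0, -1, 0, 0, 0], [0.72, 0, 0, -1, 0, 0, 0]]])

```text
time_s: 26.27
tcp_pos: [0.6528, -0.0211, 0.1753]
ee_rot: [0.005, 0.087, 0.996, 0.0]
wrist_force: [0.8, 0.4, 1.2]
opening: 0.026
gripper_force: 0.0
```

Run:
```python
from h import *
s=env.sense(); print(s["tcp_pos"],s["opening"],s["wrist_force"])
im,C=snap("top","t13.png")
hsv=cv2.cvtColor(im,cv2.COLOR_BGR2HSV); m=((hsv[...,1]<60)&(hsv[...,2]>110)).astype(np.uint8)
cs,_=cv2.findContours(m,0,2)
for c in cs:
    r=cv2.minAreaRect(c); x,y=r[0]
    if 335<x<480 and 140<y<330 and 60<cv2.contourArea(c)<800: print(np.round(r[0],1),np.round(r[1],1),r[2],onz(C,r[0],.004).round(3))
print(go([.596,-.273,.15],Rt=down(68.2)))
```

```text
[ 0.65284182 -0.02110616  0.17530157] 0.025987583006777733 [0.84492738 0.42442283 1.22777154]
[381.2 187.4] [11.4 24.7] 18.43494987487793 [ 0.619 -0.282  0.004]
(array([ 0.0835, -1.7198,  0.153 ]), array([0.0007, 0.0027, 0.0659]))
```

Call:
apply_moves(increments=[[[0.6, 0.04, -0.86, 0, 0, 0.0026, 0], [0.6, 0.04, -0.86, 0, 0, 0.0026, 0], [0.6, 0.04, -0.86, 0, 0, 0.0026, 0], [0.6, 0.04, -0.86, 0, 0, 0.0026, 0], [0.6, 0.04, -0.86, 0, 0, 0.0026, 0]]])

```text
time_s: 26.73
tcp_pos: [0.622, -0.149, 0.1661]
ee_rot: [-0.004, 0.088, 0.996, 0.001]
wrist_force: [-0.6, -0.1, -1.2]
opening: 0.0372
gripper_force: 0.0
```

Call:
apply_moves(increments=[[[0.6, 0.04, -0.86, 0.2, 0, 0, 0.066], [0.6, 0.04, -0.86, 0.2, 0, 0, 0.066], [0.6, 0.04, -0.86, 0.2, 0, 0, 0.066], [0.6, 0.04, -0.86, 0.2, 0, 0, 0.066], [0.6, 0.04, -0.86, 0.2, 0, 0, 0.066], [0.6, 0.04, -0.86, 0.2, 0, 0, 0.066]]])

```text
time_s: 27.23
tcp_pos: [0.5946, -0.2719, 0.1364]
ee_rot: [-0.004, 0.189, 0.982, 0.001]
wrist_force: [0.5, 0.6, -0.3]
opening: 0.0373
gripper_force: 0.0
```

Run:
```python
from h import *
s=env.sense(); print(s["tcp_pos"],s["opening"])
im,C=snap("wrist","w14.png"); b=blades(im,C,(0,0,640,400))
print(go([.5964,-.2731,.010],Rt=down(68.2)))
```

```text
[ 0.59459139 -0.27194737  0.1364324 ] 0.03725994879315647
px 384 298 size [25.5 44.6] grip [ 634.1 -240.8] (blackblob [ 657.6 -256.3] ) yaw -5.5
px 245 304 size [28.1 55.5] grip [ 615.6 -321.3] (blackblob [ 639.2 -339. ] ) yaw -53.4
px 319 256 size [30.1 68.4] grip [ 595.9 -272.3] (blackblob [ 597.9 -270.6] ) yaw -21.1
(array([-0.0199, -0.0059,  0.8459]), array([-0.0002, -0.0024,  0.0003]))
```

Call:
apply_moves(increments=[[[0.6, -0.016, -0.004, 0.25, 0, -0.0024, -0.001], [0.6, -0.016, -0.004, 0.5, 0, -0.0024, -0.001], [0.6, -0.016, -0.004, 0.7, 0, -0.0024, -0.001], [0.6, -0.016, -0.004, 0.8, 0, -0.0024, -0.001], [0.6, -0.016, -0.004, 0.846, 0, -0.0024, -0.001], [0.6, -0.016, -0.004, 0.846, 0, -0.0024, -0.001], [1, -0.016, -0.004, 0.846, 0, -0.0024, -0.001], [1, -0.016, -0.004, 0.846, 0, -0.0024, -0.001], [1, -0.016, -0.004, 0.846, 0, -0.0024, -0.001], [1, -0.016, -0.004, 0.846, 0, -0.0024, -0.001], [1, -0.016, -0.004, 0.846, 0, -0.0024, -0.001]]])

```text
time_s: 28.2
tcp_pos: [0.5959, -0.2744, 0.0113]
ee_rot: [0.001, 0.188, 0.982, -0.001]
wrist_force: [-0.7, 1.4, 6.0]
opening: 0.0137
gripper_force: 29.7
```

Call:
apply_moves(increments=[[[1, 0, 0, -0.1, 0, 0, 0], [1, 0, 0, -0.3, 0, 0, 0], [1, 0, 0, -0.6, 0, 0, 0], [1, 0, 0, -0.85, 0, 0, 0], [1, 0, 0, -1, 0, 0, 0], [1, 0, 0, -1, 0, 0, 0]]])

```text
time_s: 28.7
tcp_pos: [0.597, -0.2749, 0.168]
ee_rot: [0.004, 0.188, 0.982, -0.002]
wrist_force: [0.6, -0.2, -0.5]
opening: 0.0142
gripper_force: 29.7
```

Run:
```python
from h import *
s=env.sense(); print(s["tcp_pos"],s["opening"])
print(go(case2w([5,-52,160]),Rt=down(90+CY)))
```

```text
[ 0.59698123 -0.27492807  0.16795005] 0.014176237912640374
(array([0.6585, 1.2713, 0.0447]), array([-0.0009,  0.0028, -0.0649]))
```

Call:
apply_moves(increments=[[[1, 0.33, 0.64, 0, 0, 0, 0], [1, 0.33, 0.64, 0, 0, 0, 0], [1, 0.33, 0.64, 0, 0, 0, 0], [1, 0.33, 0.64, 0, 0, 0, 0]]])

```text
time_s: 29.03
tcp_pos: [0.5842, -0.1627, 0.1605]
ee_rot: [-0.0, 0.186, 0.982, -0.0]
wrist_force: [-0.8, 0.3, -0.8]
opening: 0.0138
gripper_force: 29.7
```

Call:
apply_moves(increments=[[[1, 0.33, 0.635, 0.03, -0.001, 0.0028, -0.065], [1, 0.33, 0.635, 0.03, -0.001, 0.0028, -0.065], [1, 0.33, 0.635, 0.03, -0.001, 0.0028, -0.065], [1, 0.33, 0.635, 0.03, -0.001, 0.0028, -0.065], [1, 0.33, 0.635, 0.03, -0.001, 0.0028, -0.065], [1, 0.33, 0.635, 0.03, -0.001, 0.0028, -0.065]]])

```text
time_s: 29.53
tcp_pos: [0.5739, -0.0604, 0.1555]
ee_rot: [-0.004, 0.087, 0.996, 0.002]
wrist_force: [-0.9, -0.1, -1.5]
opening: 0.0138
gripper_force: 29.7
```

Run:
```python
from h import *
s=env.sense(); print(w2case(s["tcp_pos"]))
print(go(case2w([5,-52,18]),Rt=down(90+CY)))
```

```text
[  3.22924066 -51.37931627 155.46917875]
(array([-0.0195, -0.0066,  0.9163]), array([ 0.0009, -0.0027,  0.    ]))
```

Call:
apply_moves(increments=[[[1, -0.018, -0.006, 0.2, 0.001, -0.0026, 0], [1, -0.018, -0.006, 0.4, 0.001, -0.0026, 0], [1, -0.018, -0.006, 0.6, 0.001, -0.0026, 0], [1, -0.018, -0.006, 0.75, 0.001, -0.0026, 0], [1, -0.018, -0.006, 0.85, 0.001, -0.0026, 0], [1, -0.019, -0.006, 0.91, 0.001, -0.0026, 0], [1, -0.019, -0.006, 0.918, 0.001, -0.0026, 0], [1, -0.019, -0.006, 0.918, 0.001, -0.0026, 0]]])

```text
time_s: 30.2
tcp_pos: [0.5756, -0.0613, 0.0178]
ee_rot: [-0.0, 0.087, 0.996, -0.0]
wrist_force: [0.5, 0.1, -0.1]
opening: 0.0138
gripper_force: 29.9
```

Run:
```python
from h import *
s=env.sense(); print(w2case(s["tcp_pos"]),s["wrist_force"])
for x in(30,71): print(go(case2w([x,-52,17]),Rt=down(90+CY)))
```

```text
[  5.06258166 -52.00260514  17.78084841] [ 0.5181577   0.07760816 -0.14877184]
(array([-1.663e-01,  1.000e-04,  5.100e-03]), array([-0.0001, -0.0002, -0.0002]))
(array([-4.396e-01,  3.000e-04,  5.000e-03]), array([-0.0001, -0.0002, -0.0002]))
```

Call:
apply_moves(increments=[[[1, 0, 0, 0.007, 0, 0, 0], [1, -0.08, 0, 0.007, 0, 0, 0], [1, -0.16, 0, 0.007, 0, 0, 0], [1, -0.22, 0, 0.007, 0, 0, 0], [1, -0.28, 0, 0.007, 0, 0, 0], [1, -0.34, 0, 0.007, 0, 0, 0], [1, -0.39, 0, 0.007, 0, 0, 0], [1, -0.42, 0, 0.007, 0, 0, 0], [1, -0.438, 0, 0.007, 0, 0, 0], [1, -0.445, 0, 0.007, 0, 0, 0], [1, -0.448, 0, 0.007, 0, 0, 0], [1, -0.448, 0, 0.007, 0, 0, 0]]])

```text
time_s: 31.2
tcp_pos: [0.6413, -0.0721, 0.0163]
ee_rot: [-0.0, 0.087, 0.996, -0.0]
wrist_force: [-0.5, 0.5, -1.7]
opening: 0.0139
gripper_force: 29.9
```

Call:
apply_moves(increments=[[[1, -0.008, 0, 0, 0, 0, 0], [1, -0.014, 0, 0, 0, 0, 0], [1, -0.018, 0, 0, 0, 0, 0], [1, -0.018, 0, 0, 0, 0, 0]]])

```text
time_s: 31.53
tcp_pos: [0.6416, -0.0721, 0.0163]
ee_rot: [-0.003, 0.086, 0.996, 0.0]
wrist_force: [-25.2, 3.5, 14.0]
opening: 0.0138
gripper_force: 30.0
```

Contact, so this blade is home too. I'll lower, release and rise.

Call:
apply_moves(increments=[[[1, 0.012, 0, 0.006, 0.001, 0.003, 0], [1, 0.012, 0, 0.012, 0.001, 0.003, 0], [1, 0.012, 0, 0.012, 0.001, 0.003, 0], [0.72, 0.012, 0, 0.01, 0.001, 0.003, 0], [0.72, 0.012, 0, 0.01, 0, 0, 0], [0.72, 0.012, 0, 0.01, 0, 0, 0], [0.72, 0.012, 0, 0.01, 0, 0, 0], [0.72, 0.012, 0, -0.15, 0, 0, 0], [0.72, 0, 0, -0.4, 0, 0, 0], [0.72, 0, 0, -0.7, 0, 0, 0], [0.72, 0, 0, -1, 0, 0, 0], [0.72, 0, 0, -1, 0, 0, 0]]])

```text
time_s: 32.53
tcp_pos: [0.6465, -0.073, 0.175]
ee_rot: [0.005, 0.087, 0.996, -0.001]
wrist_force: [1.1, -1.2, 0.5]
opening: 0.0265
gripper_force: 0.0
```

Run:
```python
from h import *
print(go([.48,-.01,.27],Rt=down(90+CY)))
```

```text
(array([ 1.1599,  0.2222, -0.6445]), array([-0.0001,  0.003 ,  0.0001]))
```

Call:
apply_moves(increments=[[[0.5, 1, 0.22, -0.64, 0, 0.003, 0], [0.5, 1, 0.22, -0.64, 0, 0.003, 0], [0.5, 1, 0.22, -0.64, 0, 0.003, 0], [0.5, 1, 0.22, -0.64, 0, 0.003, 0], [0.5, 1, 0.22, -0.64, 0, 0.003, 0], [0.5, 1, 0.22, -0.64, 0, 0.003, 0]]])

```text
time_s: 33.03
tcp_pos: [0.5013, -0.0135, 0.2659]
ee_rot: [-0.002, 0.086, 0.996, 0.0]
wrist_force: [0.8, -0.6, 0.3]
opening: 0.0464
gripper_force: 0.0
```

Run:
```python
from h import *
s=env.sense(); print(s["tcp_pos"])
im,C=snap("wrist","w15.png")
for x in (80,62):
  for y in(-52,0,52): print(x,y,proj(C,case2w([x,y,42])).round(),proj(C,case2w([x,y,8])).round())
L=np.array([.5334,.3448,.012]); print("lid fin",go([.5334,.3448,.10],Rt=down(-6.5)))
```

```text
[ 0.50132622 -0.01353315  0.26594693]
80 -52 [285. 346.] [287. 330.]
80 0 [335. 346.] [334. 330.]
80 52 [385. 346.] [380. 330.]
62 -52 [284. 330.] [287. 315.]
62 0 [335. 330.] [334. 315.]
62 52 [385. 330.] [381. 315.]
lid fin (array([0.2001, 2.3923, 1.0945]), array([-0.0015, -0.0015,  0.4811]))
```

View pics/w15.png

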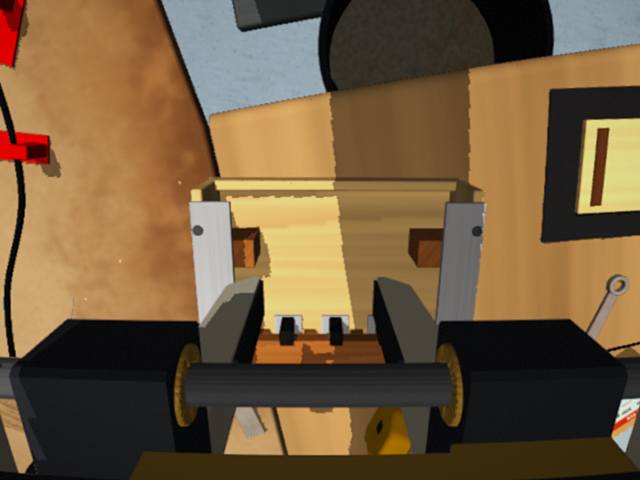

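The grips at (288,330), (335,330) and about (375,325) are at the projected home positions, in line against the slot block. Next I'll fetch the lid.

Call:
apply_moves(increments=[[[0.5, 0.07, 0.85, 0, 0, 0, 0], [0.5, 0.07, 0.85, 0, 0, 0, 0], [0.5, 0.07, 0.85, 0, 0, 0, 0], [0.5, 0.07, 0.85, 0, 0, 0, 0]]])

```text
time_s: 33.42
tcp_pos: [0.5148, 0.1178, 0.2605]
ee_rot: [-0.006, 0.085, 0.996, 0.001]
wrist_force: [0.1, -1.0, -0.5]
opening: 0.0461
gripper_force: 0.0
```

Call:
apply_moves(increments=[[[0.5, 0.07, 0.8, 0.4, 0, 0, 0.48], [0.5, 0.07, 0.8, 0.4, 0, 0, 0.48], [0.5, 0.07, 0.8, 0.4, 0, 0, 0.48], [0.5, 0.07, 0.8, 0.4, 0, 0, 0.48], [0.5, 0.07, 0.8, 0.4, 0, 0, 0.48], [0.5, 0.07, 0.8, 0.4, 0, 0, 0.48], [0.5, 0.07, 0.8, 0.4, 0, 0, 0.48], [0.5, 0.07, 0.8, 0.4, 0, 0, 0.48], [0.5, 0.07, 0.8, 0.4, 0, 0, 0.48], [0.5, 0.07, 0.8, 0.4, 0, 0, 0.48], [0.5, 0.07, 0.8, 0.4, 0, 0, 0.48], [0.5, 0.07, 0.8, 0.4, 0, 0, 0.48]]])

```text
time_s: 34.42
tcp_pos: [0.5246, 0.2329, 0.2007]
ee_rot: [-0.004, 0.741, 0.672, -0.004]
wrist_force: [-0.5, 0.9, -0.6]
opening: 0.0466
gripper_force: 0.0
```

Run:
```python
from h import *
print(R.from_quat([.747,.665,.0035,.001]).as_matrix()[:,1]);print(go([.5334,.3448,.14],Rt=down(-6.6)))
```

```text
[ 0.99325742 -0.11576663  0.00614748]
(array([ 0.7484, -0.0099,  0.4043]), array([-0.0037,  0.0002,  0.0056]))
```

Call:
apply_moves(increments=[[[0.5, 0.748, -0.01, 0.1, -0.0037, 0, 0.0056], [0.5, 0.748, -0.01, 0.2, -0.0037, 0, 0.0056], [0.5, 0.748, -0.01, 0.4, -0.0037, 0, 0.0056], [0.5, 0.748, -0.01, 0.4, -0.0037, 0, 0.0056], [0.5, 0.748, -0.01, 0.4, -0.0037, 0, 0.0056], [0.5, 0.748, -0.01, 0.4, -0.0037, 0, 0.0056]]])

```text
time_s: 34.92
tcp_pos: [0.5322, 0.3446, 0.1416]
ee_rot: [0.0, 0.744, 0.668, -0.0]
wrist_force: [-0.5, -0.2, 0.7]
opening: 0.0466
gripper_force: 0.0
```

Run:
```python
from h import *
im,C=snap("wrist","w16.png"); hsv=cv2.cvtColor(im,cv2.COLOR_BGR2HSV)
print(go([.5334,.3448,.016],Rt=down(-6.6)))
for h,z in((.042,"top"),(.012,"plate")):
  M=down(-6.6).as_matrix(); a=[proj(C,np.array([.5334,.3448,h])+M@np.array([x,y,0])/1000).round().tolist() for x,y in((20,7),(20,-7),(-20,7),(-20,-7),(88,48),(88,-48))]; print(z,a)
```

```text
(array([0.0027, 0.0037, 0.8468]), array([ 0.0006, -0.0001,  0.0019]))
top [[333.0, 202.0], [311.0, 202.0], [332.0, 261.0], [311.0, 261.0], [403.0, 92.0], [243.0, 91.0]]
plate [[332.0, 193.0], [312.0, 193.0], [331.0, 247.0], [312.0, 247.0], [394.0, 94.0], [251.0, 93.0]]
```

View pics/w16.png

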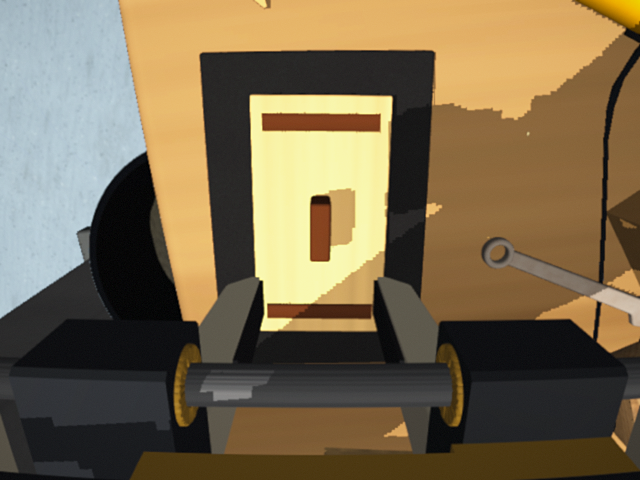

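The lid lies flat and square on the mat: plate corners (250,95) and (392,96), fin (311–331, 197–262). These match the prediction within about 1 mm. I'll descend and grip.

Call:
apply_moves(increments=[[[0.5, 0, 0, 0.25, 0, 0, 0.002], [0.5, 0, 0, 0.5, 0, 0, 0.002], [0.5, 0, 0, 0.7, 0, 0, 0.002], [0.5, 0, 0, 0.8, 0, 0, 0.002], [0.5, 0, 0, 0.842, 0, 0, 0.002], [0.5, 0, 0, 0.842, 0, 0, 0.002], [1, 0, 0, 0.842, 0, 0, 0.002], [1, 0, 0, 0.842, 0, 0, 0.002], [1, 0, 0, 0.842, 0, 0, 0.002], [1, 0, 0, 0.842, 0, 0, 0.002], [1, 0, 0, 0.842, 0, 0, 0.002], [1, 0, 0, 0.842, 0, 0, 0.002]]])

```text
time_s: 35.97
tcp_pos: [0.5323, 0.3455, 0.0171]
ee_rot: [0.001, 0.747, 0.665, 0.001]
wrist_force: [0.7, -1.2, 4.6]
opening: 0.0136
gripper_force: 30.0
```

Call:
apply_moves(increments=[[[1, 0, 0, -0.1, 0, 0, 0], [1, 0, 0, -0.3, 0, 0, 0], [1, 0, 0, -0.6, 0, 0, 0], [1, 0, 0, -0.85, 0, 0, 0], [1, 0, 0, -1, 0, 0, 0], [1, 0, 0, -1, 0, 0, 0]]])

```text
time_s: 36.47
tcp_pos: [0.5332, 0.3462, 0.1741]
ee_rot: [0.001, 0.747, 0.665, 0.005]
wrist_force: [1.2, 0.4, -0.3]
opening: 0.0137
gripper_force: 30.0
```

Run:
```python
from h import *
print(env.sense()["tcp_pos"],lidgo((-24,0,160),0,0,.0125))
```

```text
[0.53324978 0.34621156 0.17405486] (array([-2.309e+00,  4.189e-01,  5.000e-04]), array([ 0.0027, -0.0019,  0.0187]))
```

Call:
apply_moves(increments=[[[1, -0.25, 0.05, 0, 0, 0, 0], [1, -0.5, 0.1, 0, 0, 0, 0], [1, -0.77, 0.14, 0, 0, 0, 0], [1, -0.77, 0.14, 0, 0, 0, 0]]])

```text
time_s: 36.8
tcp_pos: [0.5392, 0.223, 0.1663]
ee_rot: [0.001, 0.748, 0.664, -0.0]
wrist_force: [-0.0, -1.0, -2.1]
opening: 0.0137
gripper_force: 30.0
```

Call:
apply_moves(increments=[[[1, -0.25, 0.05, 0, 0, 0, 0], [1, -0.5, 0.1, 0, 0, 0, 0], [1, -0.77, 0.14, 0, 0, 0, 0], [1, -0.77, 0.14, 0, 0, 0, 0]]])

```text
time_s: 37.13
tcp_pos: [0.5468, 0.1057, 0.1662]
ee_rot: [0.001, 0.748, 0.664, -0.0]
wrist_force: [0.3, 0.4, -2.1]
opening: 0.0138
gripper_force: 30.0
```

Call:
apply_moves(increments=[[[1, -0.25, 0.05, 0, 0, 0, 0.0187], [1, -0.5, 0.1, 0, 0, 0, 0.0187], [1, -0.7, 0.14, 0, 0.0027, -0.0019, 0.0187], [1, -0.77, 0.14, 0, 0.0027, -0.0019, 0.0187], [1, -0.77, 0.14, 0, 0.0027, -0.0019, 0.0187], [1, -0.77, 0.14, 0, 0.0027, -0.0019, 0.0187]]])

```text
time_s: 37.63
tcp_pos: [0.5544, -0.0062, 0.1661]
ee_rot: [-0.001, 0.766, 0.643, -0.004]
wrist_force: [-0.6, 0.3, -2.8]
opening: 0.014
gripper_force: 30.0
```

Run:
```python
from h import *
s=env.sense(); print(w2case(s["tcp_pos"])); print(lidgo((-24,0,90),0,0,.013))
im,C=snap("wrist","w17.png")
```

```text
[-25.38831185  -1.3839516  166.13184717]
(array([0.0114, 0.0123, 0.4207]), array([-0.0023,  0.0017, -0.0004]))
```

View pics/w17.png

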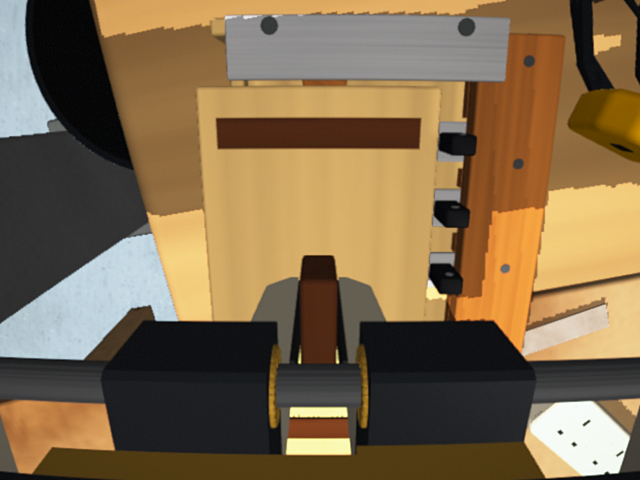

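The lid is held level and square. Its far edge runs (197–440, 88), parallel to the lip edge at row 80, and all three blade grips sit against the slot block. The lid sits about 1 mm towards -y in the grip, so I'll offset for that and lower it to just above the lips.

Run:
```python
from h import *
C=cam("wrist"); s=env.sense(); z=s["tcp_pos"][2]-.013
im=cv2.imread("pics/w17.png"); g=im[:,318].sum(1).astype(int); v=[i for i in range(240,275) if g[i]<200][0]; print("fin row",v,"lid row", [im[i,330].tolist() for i in range(84,92)])
print("fin end",w2case(onz(C,(318,v),z+.008)),"plate end",w2case(onz(C,(318,87.5),z+.008)),"lip",w2case(onz(C,(330,80),.078)),"corners",w2case(onz(C,(197,89),z+.008)),w2case(onz(C,(440,88),z+.008)))
print(lidgo((-24,.7,90),0,0,.013),lidgo((-24,.7,53),0,0,.013))
```

```text
fin row 256 lid row [[35, 79, 137], [47, 89, 136], [70, 119, 156], [84, 144, 180], [94, 157, 196], [98, 164, 204], [99, 167, 208], [100, 167, 207]]
fin end [-27.03863882  16.07732449 161.17923931] plate end [-26.97809161  84.72561075 161.17923931] lip [-20.7159032   92.66915834  78.        ] corners [-73.98539919  84.57399233 161.17923931] [ 20.21961208  84.84539677 161.17923931]
(array([0.0117, 0.0126, 0.4211]), array([-0.0022,  0.0017, -0.0001])) (array([0.013 , 0.0144, 0.6677]), array([-0.0022,  0.0017, -0.0001]))
```

Call:
apply_moves(increments=[[[1, 0.012, 0.016, 0.1, -0.0022, 0.0017, 0], [1, 0.012, 0.016, 0.2, -0.0022, 0.0017, 0], [1, 0.012, 0.016, 0.3, -0.0022, 0.0017, 0], [1, 0.012, 0.017, 0.38, -0.0022, 0.0017, 0], [1, 0.012, 0.017, 0.41, -0.0022, 0.0017, 0], [1, 0.012, 0.017, 0.42, -0.0022, 0.0017, 0], [1, 0.012, 0.017, 0.42, -0.0022, 0.0017, 0]]])

```text
time_s: 38.27
tcp_pos: [0.557, -0.0047, 0.1034]
ee_rot: [0.0, 0.766, 0.643, -0.0]
wrist_force: [-0.3, 1.2, -2.1]
opening: 0.0139
gripper_force: 30.0
```

Run:
```python
from h import *
s=env.sense(); print(w2case(s["tcp_pos"]),s["wrist_force"])
im,C=snap("wrist","w18.png"); z=s["tcp_pos"][2]-.013
g=cv2.cvtColor(im,cv2.COLOR_BGR2GRAY).astype(int)
for u in (250,300,340,400):
    d=np.abs(np.diff(g[20:160,u])); k=[i+20 for i in np.argsort(-d)[:7]]; print(u,sorted(k))
cv2.imwrite("pics/w18c.png",cv2.resize(im[0:180,150:520],(740,360),interpolation=cv2.INTER_CUBIC))
```

```text
[-23.05187452   0.56230037 103.44540267] [-0.32952769  1.19388118 -2.06164466]
250 [np.int64(75), np.int64(116), np.int64(117), np.int64(118), np.int64(147), np.int64(148), np.int64(149)]
300 [np.int64(73), np.int64(85), np.int64(86), np.int64(116), np.int64(117), np.int64(147), np.int64(148)]
340 [np.int64(73), np.int64(85), np.int64(86), np.int64(116), np.int64(117), np.int64(147), np.int64(148)]
400 [np.int64(75), np.int64(76), np.int64(116), np.int64(117), np.int64(118), np.int64(147), np.int64(148)]
```

View pics/w18c.png

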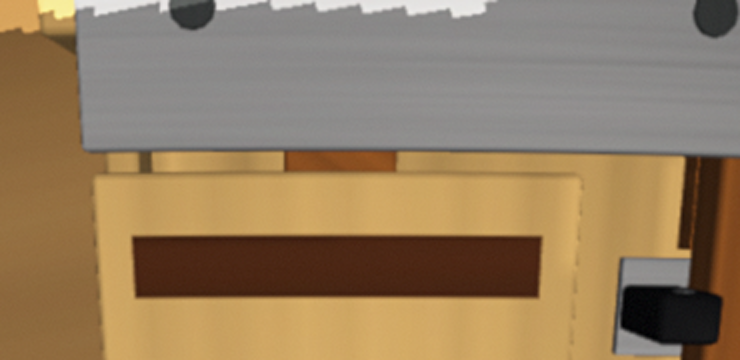

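The lip edge is at row ~75, the plate end at row 86, and the rest (crop x 285–396) is centred on the lid (crop 97–580). I'll compute the end gap.

Run:
```python
from h import *
C=cam("wrist"); s=env.sense(); z=s["tcp_pos"][2]-.013
print("plate",w2case(onz(C,(320,86),z+.008)),"lip",w2case(onz(C,(320,74.7),.078)),"lip-low",w2case(onz(C,(320,74.7),.072)))
print("rest x",w2case(onz(C,(150+285/2,80),.05)),w2case(onz(C,(150+396/2,80),.05)),"lid x",w2case(onz(C,(150+97/2,90),z+.008)),w2case(onz(C,(150+580/2,90),z+.008)))
print(lidgo((-23,.6,53),0,0,.013),lidgo((-23,.6,49.5),0,0,.013))
```

```text
plate [-23.51449425  86.5131746   98.9706002 ] lip [-23.40142924  92.34940715  78.        ] lip-low [-23.36833392  92.82162532  72.        ]
rest x [-36.84271564  92.0608305   50.        ] [-9.39684919 92.0610663  50.        ] lid x [-70.74207064  85.37840587  98.9706002 ] [23.18312754 85.36421419 98.9706002 ]
(array([ 0.001 , -0.0018,  0.2531]), array([0.0003, 0.    , 0.0001])) (array([ 0.001 , -0.0019,  0.2765]), array([0.0003, 0.    , 0.0001]))
```

The end gap is 5.8 mm against an ideal 5, so I'll shift 0.6 mm towards +y and descend between the lips.

Call:
apply_moves(increments=[[[1, 0.005, 0, 0.03, 0, 0, 0], [1, 0.005, 0, 0.08, 0, 0, 0], [1, 0.005, 0, 0.12, 0, 0, 0], [1, 0.005, 0, 0.16, 0, 0, 0], [1, 0.005, 0, 0.2, 0, 0, 0], [1, 0.005, 0, 0.23, 0, 0, 0], [1, 0.005, 0, 0.25, 0, 0, 0], [1, 0.005, 0, 0.25, 0, 0, 0], [1, 0.005, 0, 0.25, 0, 0, 0]]])

```text
time_s: 39.07
tcp_pos: [0.5571, -0.0044, 0.0658]
ee_rot: [0.0, 0.766, 0.643, -0.0]
wrist_force: [-0.1, 0.4, -1.6]
opening: 0.0137
gripper_force: 30.0
```

Call:
apply_moves(increments=[[[1, 0, 0, 0.008, 0, 0, 0], [1, 0, 0, 0.014, 0, 0, 0], [1, 0, 0, 0.018, 0, 0, 0], [1, 0, 0, 0.018, 0, 0, 0]]])

```text
time_s: 39.4
tcp_pos: [0.5572, -0.0044, 0.0631]
ee_rot: [0.0, 0.766, 0.643, 0.0]
wrist_force: [0.4, 0.8, -1.3]
opening: 0.0141
gripper_force: 30.0
```

Call:
apply_moves(increments=[[[1, 0, 0, 0.006, 0, 0, 0], [1, 0, 0, 0.01, 0, 0, 0], [1, 0, 0, 0.01, 0, 0, 0]]])

```text
time_s: 39.65
tcp_pos: [0.5573, -0.0044, 0.063]
ee_rot: [0.0, 0.766, 0.643, 0.0]
wrist_force: [-8.7, -0.0, 14.3]
opening: 0.014
gripper_force: 30.0
```

On the rests, with underside z ≈ 50 as expected. I'll ease off, release and rise.

Call:
apply_moves(increments=[[[1, 0, 0, -0.007, 0, 0, 0], [1, 0, 0, -0.007, 0, 0, 0], [0.5, 0, 0, -0.007, 0, 0, 0], [0.5, 0, 0, -0.007, 0, 0, 0], [0.5, 0, 0, -0.007, 0, 0, 0], [0.5, 0, 0, -0.007, 0, 0, 0], [0.5, 0, 0, -0.1, 0, 0, 0], [0.5, 0, 0, -0.3, 0, 0, 0], [0.5, 0, 0, -0.6, 0, 0, 0], [0.5, 0, 0, -0.9, 0, 0, 0], [0.5, 0, 0, -1, 0, 0, 0], [0.5, 0, 0, -1, 0, 0, 0]]])

```text
time_s: 40.65
tcp_pos: [0.5586, -0.0044, 0.2188]
ee_rot: [0.003, 0.766, 0.643, 0.003]
wrist_force: [0.1, -0.1, 1.4]
opening: 0.0463
gripper_force: 0.0
```

Call:
apply_moves(increments=[[[0.5, -0.5, 0, -0.3, 0, 0, 0], [0.5, -0.5, 0, -0.3, 0, 0, 0], [0.5, -0.5, 0, -0.3, 0, 0, 0], [0.5, -0.5, 0, -0.3, 0, 0, 0]]])

```text
time_s: 40.98
tcp_pos: [0.5441, -0.0797, 0.2582]
ee_rot: [0.001, 0.767, 0.642, 0.001]
wrist_force: [-0.5, 0.4, 0.5]
opening: 0.0466
gripper_force: 0.0
```

Run:
```python
from h import *
s=env.sense(); print(s["tcp_pos"],s["opening"],s["time_s"])
im,C=snap("wrist","w19.png")
for x,y in((-48,-88),(48,-88),(-48,88),(48,88)): print(proj(C,case2w([x-24,y,58])).round())
```

```text
[ 0.54407444 -0.07965805  0.25822639] 0.046561650867380976 40.9833
[264. 215.]
[372. 214.]
[257.  -0.]
[378.  -1.]
```

View pics/w19.png

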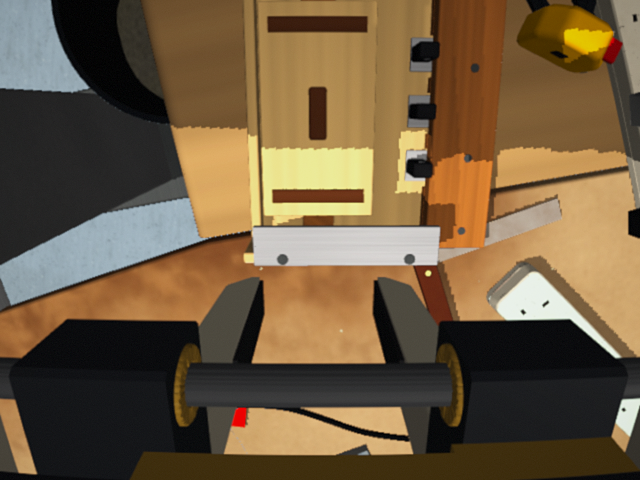

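The lid sits level and square. Its -y end corners at (262,215) and (372,216) match the predicted (264,215) and (372,214). All three grips are against the block, at (425,50), (424,110) and (418,167), and the gripper is clear. I'll hand the job in.

```bash
python3 -c "
from bench import env; print(env.finish_job())"
```

```text
the job is handed in; nothing more can be done
None
```

I handed the job in at about 41 s of robot time: the lid was levelled, lifted out and laid on the mat, all three blades went home in their own slots, and the lid is back level and square on its rests; no verdict came back.

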